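# Fetch the brass blank from behind the tooling

## Robot

A 7-joint arm with a two-finger parallel gripper is mounted at the origin on the work surface. World frame = base frame: x ahead of the robot, y to its left, z up, the work surface at z = 0. Lengths are in m, angles in rad, forces in N, time in s.
With the tool pointing down it reaches from about 0.425 to 0.95 m from the base axis. Payload 4.7 kg.
Tool frame: the origin (TCP) lies midway between the tips of the shut fingers; the grasp point (between the pads) lies 19 mm behind it; z points along the fingers, y is the direction in which the jaws open and shut (so a half turn about z gives the same grasp; the last joint's range is limited). The gripper opens to 87 mm and grips with 3 to 60 N. Pads are 19 mm wide; open, the fingers measure 117 mm over their backs; the gripper's body (75 mm by 190 mm) begins 51 mm behind the grasp point.
Start: joints at [-1.353, 0.469, -0.049, 1.532, 0.024, 1.141, -0.082], TCP at [0.165, 0.655, 0.2] pointing down, gripper open.
Joint ranges: [-2.59, 2.59], [-0.33, 1.99], [-1.39, 1.29], [0.1, 2.45], [-1.04, 4.18], [0.21, 1.99], [-2.66, 2.66]. Speed limits (rad/s): [2.57, 2.57, 3.14, 3.14, 3.14, 3.14, 3.14].

## Interface

Orientations are given as a unit quaternion [w, x, y, z].
In Python, from bench import bot gives the robot as it stands. The module is installed in compiled form; this text tells all that it offers.
- The arm moves only by the tool apply_moves, never from a script. Its argument "rows" is text: rows parted by semicolons, each of 4 numbers parted by spaces: the shift along the tool's x, y, z in mm, then the turn about the tool's z in degrees. In form: tx ty tz twist; .... A call has exactly 5 rows; each row shifts and turns the commanded pose from where the row before left it, along the tool's axes as they then stand; what a row does not reach is not made up. A row lasts 1/8 s, in which the tool goes at most 62.5 mm and 10.7 degrees, less where a joint would pass 70% of its speed; a pose out of reach is approached as far as the arm can. A call is refused whole if a number of a shift passes 62.5 or a number of a turn 10.7, either way. A call with a gripper value outside its range is refused whole. "gripper" is the gripper command: -1 is shut, 1 is fully open, values between are in proportion, set as the call begins (left out, the last holds). The fingers move at their own pace and stop on an object; "grip_force" is the grip in N (left out, the last holds). Time passes only in rows, so rows that do not move let the fingers close, or fill a call up. It gives the time, the measured TCP pose, the force and the opening at its end, in the units of the state.
- bot.get_state(): the state, without advancing time (a new reading comes with each control period).
- bot.camera(name): name is "scene" or "top"; returns a dict with "pixels" (400x640x3 uint8, red, green, blue), "vfov" (degrees; the focal length in pixels is half the picture's height over the tangent of half this angle, whatever the lens; pixels are square), "cx", "cy" (the principal point, pixels), "eye" and "attitude" of the camera in the world. Camera axes: x right, y down, z forward; pixel columns grow to the right and rows downward; lengths in m; the calibration is good to about 2 mm. A picture is of the moment at which its call begins. There is no depth.
- bot.close_job(): hands the job in, once; it reports no verdict.
The state is a dict: "clock": time; "joints": joint angles; "dq": joint speeds; "joint_efforts": joint torques, N m; "eef_pos": TCP position; "ee_rot": TCP orientation; "force": force on the tool from outside, world axes, zero at the start; "ft_torque": the same for the moment, N m; "finger_gap": finger opening in m.
Only numpy, scipy, OpenCV 4.12 (cv2) and the standard library are available. Lean on these libraries where they do the work, as an engineer would, in place of code of your own. Each camera call takes 0.05 s, during which the arm holds its last target.

## Task

The brass bar at the back of the wooden tooling tray has to go into the open machine vise, but the steel block, the tool holder and the oil bottle stand in front of it. First stand all three upright on the black rubber mat, then lay the bar flat on the vise bed, midway between the open jaws, running along them and centred on their length, and finally stand each of the three upright again in exactly the tray place that it came from. Leave the screwdriver, the white tub and the tape roll where they are.

Things in the scene. Friction and masses are not known exactly. Their poses are not given: they have to be found in the camera images.
- rack: Fixed plywood tray, 180 (x) by 330 mm (y), floor 12 mm above the table, dark rim 6 mm higher. Origin: centre of its underside; +x is the back, away from the robot. Black 64 mm squares in its floor mark three places at x = -5 mm, y = -95, 0, +95 mm. One of block, holder, bottle stands centred on each; which on which differs from start to start. The bar lies behind them.
- block: Steel set-up block with dark drilled holes, standing on end: 38 mm (its x) by 50 mm (its y) by 76 mm high, 0.6 to 0.85 kg. Origin: centre of its underside, z up. At the start its axes lie within 0.08 rad of the tray's.
- holder: Steel collet tool holder standing on its nut, round: dark nut 42 mm diameter up to 22 mm height, body 34 mm diameter up to 44 mm, plain shank 20 mm diameter from 44 mm to its top at 90 mm; about 0.4 kg. Origin: centre of its underside, z up (along the shank).
- bottle: Small white plastic oil bottle, round: body 52 mm diameter, shoulder from 56 to 66 mm height, black screw cap 32 mm diameter from 64 mm to its top at 88 mm; about 0.2 kg. Origin: centre of its underside, z up.
- bar: Rectangular brass bar, 22 mm (its x) by 110 mm (its y, its length) by 32 mm high, 0.5 to 0.75 kg, lying on the tray floor along the tray's y, about 40 mm behind (+x) the tray's middle. Origin: centre of its underside, z up.
- mat: Fixed black rubber mat, the place to park things: 280 mm (its x) by 160 mm (its y), 3 mm thick. It lies to one side of the tray, left or right. Origin: centre of its underside, on the table; z up.
- vise: Fixed blue machine vise on the tray's other side, jaws open, immovable. Origin: on the table below the middle of the jaw gap. Flat bed 35 mm above the table; jaws 110 mm long along its y, inner faces at x = +50 and -50 mm, tops 65 mm above the table. A screw with cross handle reaches to x = -140 mm, below 40 mm height. The bar belongs on the bed, length along the vise's y, over the origin.
- screwdriver: Bystander: screwdriver, about 180 mm long, lying on the table in front of the tray, nearer the robot. Origin: under its middle; x from handle to tip. Not to be moved.
- tub: Bystander: open white plastic tub, 60 by 60 by 40 mm, on the table in front of the tray, to one side of the screwdriver. Origin: centre of its underside. Not to be moved.
- tape: Bystander: roll of tape lying flat, 64 mm diameter, 22 mm high, on the table in front of the tray, on the screwdriver's other side. Origin: centre of its underside. Not to be moved.
Things that resemble listed ones, but are neither listed nor needed, are in the scene too. What is shaped like the block but blue or green is not meant.

How it is judged:
By the outcome, as a careful person would: the job done as asked, in the order asked, and still so for the second after the job is handed in, with the robot touching nothing.
It also fails if it takes over 147 s, if anything falls off the work surface, if the arm or the gripper's body presses on something with over 40 N, if the wrist force passes 120 N, or if a joint passes its speed limit or range.

## Working session

There is one attempt and no reset: what is moved stays moved. The work goes in short steps, Python scripts to look and compute and a tool call to move; the robot and the scene stay as the last step left them, time stands still between calls to the robot, and variables do not carry over. Pictures are saved under pics/ and viewed, and the job is handed in when it is done.

Besides the shell and the picture viewer there is one more tool, called after "Emit:" as name(argument=value, ...), one argument or row to a line, values as JSON. apply_moves: Moves the arm, as the interface text tells. Its arguments: {"type":"object","properties":{"rows":{"type":"string"},"gripper":{"type":"number"},"grip_force":{"type":"number"}},"required":["rows"]}

```bash
mkdir -p pics; ls; python3 - <<'E'
from bench import bot
import cv2
s=bot.get_state()
for k,v in s.items(): print(k,v)
for n in("scene","top"):
    c=bot.camera(n); print(n,{k:v for k,v in c.items() if k!="pixels"})
    cv2.imwrite(f"pics/{n}0.png",c["pixels"][:,:,::-1])
E
```

```text
pics
clock 0.0
joints [-1.35292121  0.4694403  -0.04856397  1.5336766   0.024079    1.14097206
 -0.08229155]
dq [ 1.18630012e-04 -1.19517270e-04 -2.71011527e-03  5.31572411e-04
  1.21850277e-03  2.18975443e-05  1.45107536e-03]
joint_efforts [ 2.14918677e-03 -5.07972193e+01 -8.09462671e-02 -2.36149281e+01
 -6.15265570e-02  3.80996859e-02  1.87951996e-04]
eef_pos [0.16473716 0.65394048 0.19850746]
ee_rot [-8.60190001e-05  1.23073022e-01  9.92397157e-01 -9.51961908e-04]
force [ 0.0962179   1.00280921 -0.56733618]
ft_torque [ 0.02944234 -0.02014655  0.00292387]
finger_gap 0.08726749788978586
scene {'vfov': 45.38786619059124, 'cx': 316.4744992056291, 'cy': 192.56831176668567, 'eye': array([ 1.63209843, -0.08576315,  0.79555738]), 'attitude': array([-0.33961306,  0.64284172,  0.61054492, -0.31408979])}
top {'vfov': 49.0149235423144, 'cx': 317.6731442946383, 'cy': 197.02064893087032, 'eye': array([0.48964878, 0.01549906, 1.09460076]), 'attitude': array([ 0.01316824, -0.70201122,  0.71119597, -0.03474375])}
```

View pics/scene0.png

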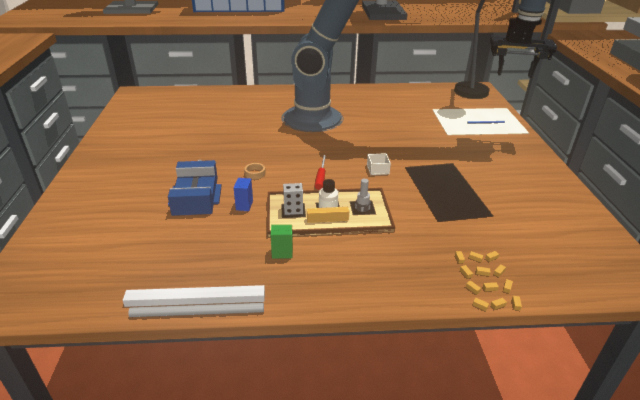

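View pics/top0.png

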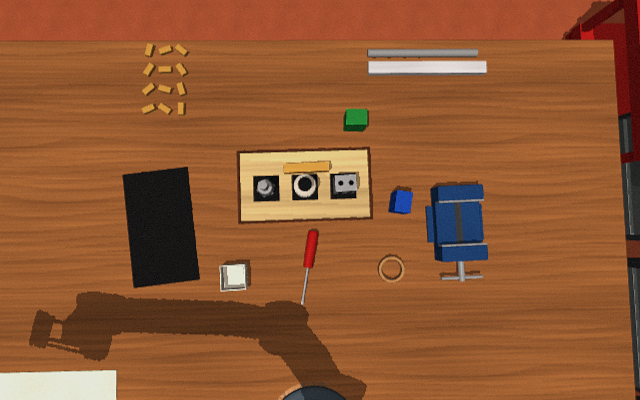

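The top view shows the holder at (265,187), the bottle at (305,185), the block at (345,184) and the bar at (307,167), all in the tray. The mat is at (160,227) and the vise at (460,222). The two coloured blocks, green (356,120) and blue (401,201), stand outside the tray, so they are distractors. Next I'll measure.

```bash
cat > h.py <<'E'
import numpy as np, cv2
from scipy.spatial.transform import Rotation as R
from bench import bot
class Cam:
    def __init__(s,name):
        c=bot.camera(name); s.im=c["pixels"]; s.eye=np.array(c["eye"]); q=c["attitude"]
        s.R=R.from_quat([q[1],q[2],q[3],q[0]]).as_matrix()
        s.f=200/np.tan(np.radians(c["vfov"])/2); s.cx,s.cy=c["cx"],c["cy"]
    def ray(s,uv):
        uv=np.atleast_2d(uv).astype(float)
        d=np.c_[(uv[:,0]-s.cx)/s.f,(uv[:,1]-s.cy)/s.f,np.ones(len(uv))]
        return d@s.R.T
    def plane(s,uv,z):
        d=s.ray(uv); return (s.eye+d*((z-s.eye[2])/d[:,2])[:,None])
    def proj(s,P):
        p=(np.atleast_2d(P)-s.eye)@s.R; return np.c_[s.cx+s.f*p[:,0]/p[:,2],s.cy+s.f*p[:,1]/p[:,2]]
def crop(im,x0,y0,x1,y1,k,fn):
    cv2.imwrite("pics/"+fn,cv2.resize(im[y0:y1,x0:x1,::-1],None,fx=k,fy=k,interpolation=cv2.INTER_CUBIC))
def tri(c1,u1,c2,u2):
    d1,d2=c1.ray(u1)[0],c2.ray(u2)[0]
    t=np.linalg.lstsq(np.c_[d1,-d2],c2.eye-c1.eye,rcond=None)[0]
    return (c1.eye+d1*t[0]+c2.eye+d2*t[1])/2, np.linalg.norm(c1.eye+d1*t[0]-c2.eye-d2*t[1])
E
python3 - <<'E'
from h import *
t=Cam("top"); s=Cam("scene")
crop(t.im,225,140,385,230,5,"topc.png"); crop(s.im,225,155,405,265,4,"scenec.png")
crop(t.im,415,170,515,290,5,"topv.png"); crop(s.im,155,150,255,225,6,"scenev.png")
# mat
hsv=cv2.cvtColor(t.im,cv2.COLOR_RGB2HSV)
m=((hsv[...,2]<45)).astype(np.uint8); m[:, 215:]=0; m[:160]=0;m[290:]=0
n,l,st,_=cv2.connectedComponentsWithStats(m); i=1+np.argmax(st[1:,4])
cs,_=cv2.findContours((l==i).astype(np.uint8),0,2); r=cv2.minAreaRect(cs[0]); b=cv2.boxPoints(r)
P=t.plane(b,.003); print("mat",r,P.round(4).tolist(), P.mean(0), [np.linalg.norm(P[k]-P[k-1]) for k in range(4)])
E
```

```text
mat ((160.4086456298828, 226.78013610839844), (113.58145141601562, 65.94011688232422), 83.82982635498047) [[0.6267, 0.4656, 0.003], [0.6427, 0.3052, 0.003], [0.3645, 0.2739, 0.003], [0.3502, 0.4319, 0.003]] [0.49605057 0.36916245 0.003     ] [np.float64(0.2785003693726135), np.float64(0.16128774215056169), np.float64(0.2799842204355628), np.float64(0.15869162879947094)]
```

View pics/topc.png

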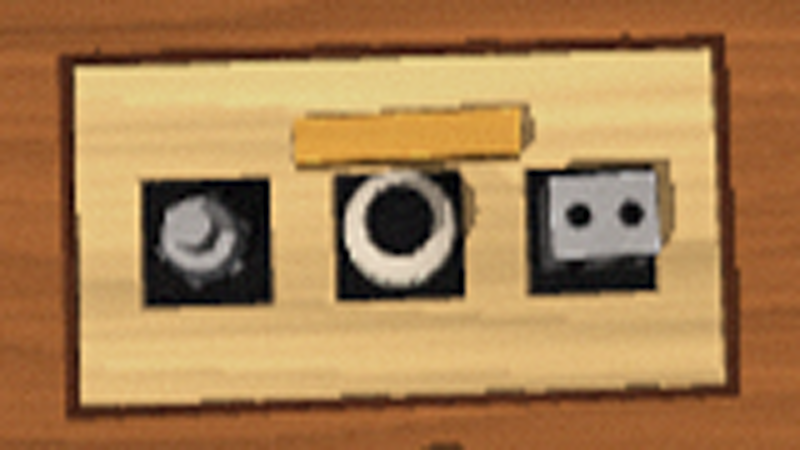

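View pics/scenec.png

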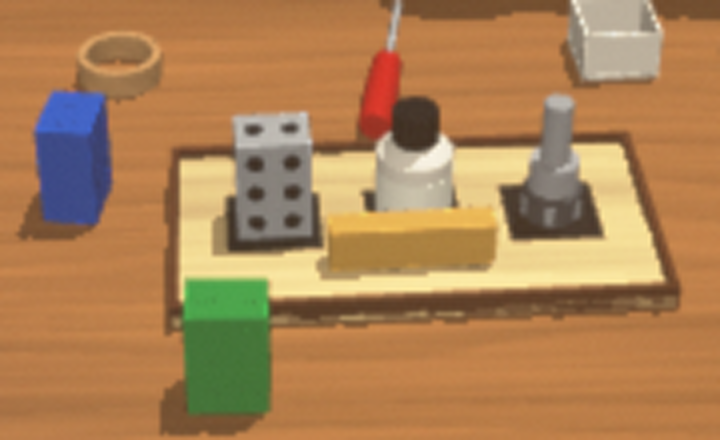

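View pics/topv.png

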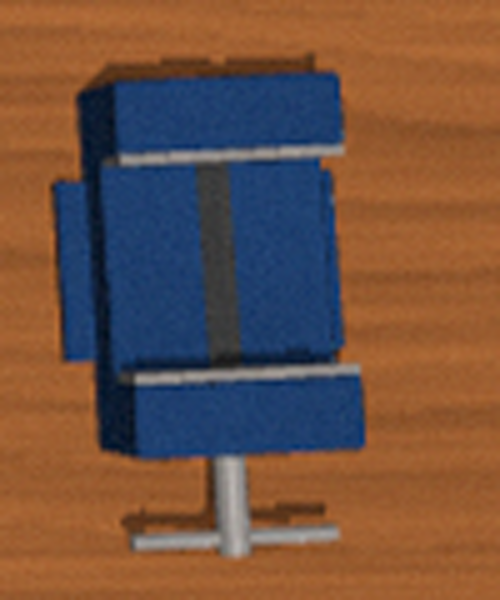

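View pics/scenev.png

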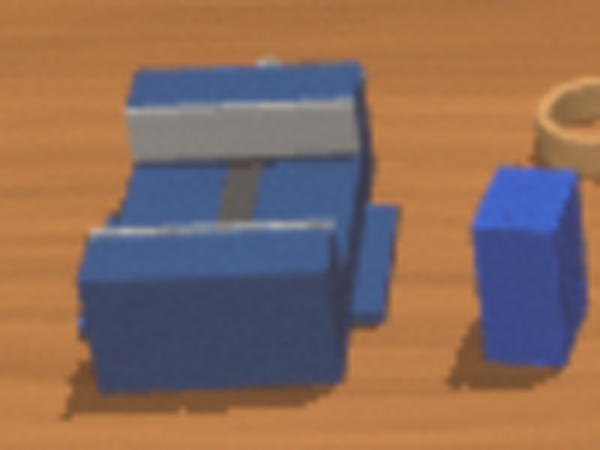

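```bash
python3 - <<'E'
from h import *
np.set_printoptions(suppress=True,precision=4)
t=Cam("top"); s=Cam("scene")
def big(m):
    n,l,st,_=cv2.connectedComponentsWithStats(m.astype(np.uint8)); i=1+np.argmax(st[1:,4])
    return (l==i).astype(np.uint8)
def rect(m,c,z,name,fill=False):
    cs,_=cv2.findContours(big(m),0,2); k=max(cs,key=cv2.contourArea)
    # pixel-center to border inclusion
    P=c.plane(k[:,0,:],z)[:,:2]
    r=cv2.minAreaRect((P*1000).astype(np.float32)); print(name,"ctr",np.array(r[0]),"size",r[1],"ang",r[2]); return r,k
hsv=cv2.cvtColor(t.im,cv2.COLOR_RGB2HSV).astype(int); H,S,V=hsv[...,0],hsv[...,1],hsv[...,2]
roi=np.zeros(H.shape,bool); roi[140:232,228:385]=1
yel=roi&(V>150)&(H>18)&(H<32)&(S<190)
for nm,m,z in (("tray floor in",roi&(V>170)&(H>17)&(H<35),.018),):
    rect(m,t,z,nm)
dark=roi&(V<110)&(H<12)
# print colours
for p in ((240,180),(307,167),(250,160),(345,178),(255,195),(305,195),(460,200),(460,170),(455,202)): print(p,t.im[p[1],p[0]],hsv[p[1],p[0]])
cv2.imwrite("pics/m.png",np.hstack([cv2.resize((a*255).astype(np.uint8)[140:232,228:385],None,fx=2.5,fy=2.5) for a in (dark,roi&(V>170)&(H>17)&(H<35))]))
E
```

```text
tray floor in ctr [593.542   14.5903] size (167.01644897460938, 314.86480712890625) ang 1.197934865951538
(240, 180) [222 183 116] [ 19 122 222]
(307, 167) [217 155  64] [ 18 180 217]
(250, 160) [230 205 136] [ 22 104 230]
(345, 178) [165 160 157] [ 11  12 165]
(255, 195) [21 13 22] [147 104  22]
(305, 195) [211 198 176] [ 19  42 211]
(460, 200) [136 136 135] [ 30   2 136]
(460, 170) [157  95  49] [ 13 175 157]
(455, 202) [89 84 82] [ 9 20 89]
```

View pics/m.png

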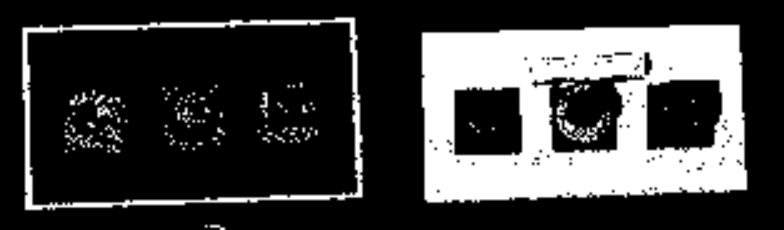

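```bash
python3 - <<'E'
from h import *
np.set_printoptions(suppress=True,precision=4)
t=Cam("top"); s=Cam("scene")
def comps(m,a=30):
    n,l,st,ct=cv2.connectedComponentsWithStats(m.astype(np.uint8))
    return [(l==i) for i in range(1,n) if st[i,4]>=a]
def rect(m,c,z,name):
    cs,_=cv2.findContours(m.astype(np.uint8),0,2); k=max(cs,key=cv2.contourArea)
    P=c.plane(k[:,0,:],z)[:,:2]; r=cv2.minAreaRect((P*1000).astype(np.float32)); print(name,"ctr",np.array(r[0]),"size",r[1],"ang",r[2])
def M(c):
    h=cv2.cvtColor(c.im,cv2.COLOR_RGB2HSV).astype(int); return h[...,0],h[...,1],h[...,2]
def box(x0,y0,x1,y1):
    b=np.zeros((400,640),bool); b[y0:y1,x0:x1]=1; return b
H,S,V=M(t)
# outer tray
roi=box(228,140,385,228)
red=roi&(V<110)&(S>60)&(H<15)
rect(max(comps(red),key=lambda a:a.sum()),t,.018,"tray outer")
# bar
m=roi&(S>150)&(H>=14)&(H<=22)&(V>190); m=cv2.morphologyEx(m.astype(np.uint8),cv2.MORPH_CLOSE,np.ones((3,3)))>0
for c in comps(m): rect(c,t,.044,"bar %d"%c.sum())
# block top : grey
m=box(328,170,362,200)&(S<40)&(V>110); m=cv2.morphologyEx(m.astype(np.uint8),cv2.MORPH_CLOSE,np.ones((5,5)))>0
for c in comps(m): rect(c,t,.088,"block %d"%c.sum())
# squares overall: dark 
m=box(245,165,365,205)&(V<60)
for c in comps(m): rect(c,t,.012,"sq %d"%c.sum())
# bottle cap: dark blob round inside white
m=box(290,165,320,200)&(V>120)&(S<60)
c=max(comps(m),key=lambda a:a.sum()); cs,_=cv2.findContours(c.astype(np.uint8),cv2.RETR_CCOMP,cv2.CHAIN_APPROX_NONE)
for k in cs:
    if len(k)>12: e=cv2.fitEllipse(k); print("bottle ell",e, t.plane(e[0],.1),t.plane(e[0],.068))
# holder top brightness
m=box(250,170,282,205)&(V>120)&(S<40)
for c in comps(m):
    print("hold",c.sum(),np.argwhere(c).mean(0)[::-1])
print(V[176:200,252:280])
E
```

```text
tray outer ctr [593.9485  13.781 ] size (180.11590576171875, 331.0303955078125) ang 1.192540168762207
bar 360 ctr [634.8718   9.9145] size (20.099733352661133, 106.75325775146484) ang 1.3136875629425049
block 359 ctr [590.472 -79.905] size (38.50201416015625, 49.585052490234375) ang 3.5014522075653076
sq 198 ctr [588.9588  13.676 ] size (61.07474136352539, 62.607948303222656) ang 2.283531904220581
sq 219 ctr [590.7456 -80.2838] size (60.390403747558594, 60.48551559448242) ang 1.938955307006836
sq 410 ctr [586.8347 109.2748] size (59.178836822509766, 59.64888000488281) ang 89.54790496826172
sq 140 ctr [596.9093  14.0822] size (31.60541343688965, 31.61327362060547) ang 44.22335433959961
bottle ell ((304.203369140625, 185.27752685546875), (21.1807918548584, 21.608352661132812), 172.14712524414062) [[0.5841 0.0149 0.1   ]] [[0.5872 0.0149 0.068 ]]
bottle ell ((304.56915283203125, 183.35153198242188), (15.050291061401367, 15.815658569335938), 16.005189895629883) [[0.5885 0.0141 0.1   ]] [[0.5917 0.014  0.068 ]]
hold 121 [263.2314 186.8678]
[[217 110  83  50  82  49  40  43  38  42  38  43
[... 2059 characters left out ...]
229 110  22  21  27  24  25  28  43  51  75  73  93  94  76  64  64  62
   42  80  61  28  22  18  22  24  14 105]
 [226 111  27  21  21  25  28  22  17  33  58  70  72  58  55  55  49  40
   17  41  20  17  19  25  25  25  15 105]
 [222 122  33  20  23  29  27  27  24  22  42  65  87  44  34  24  21  15
   25  16  26  20  28  21  18  24  14 106]
 [210 131  43  24  21  25  27  27  27  24  23  47  62  30  24  21  26  22
   23  22  23  27  24  26  19  20  16  97]
 [208 134  39  16  26  23  18  31  21  20  21  21  24  21  27  21  23  19
   25  15  24  19  25  25  21  26  15  97]
 [211 131  37  17  23  23  22  25  21  25  18  22  27  23  28  20  19  16
   26  15  20  27  20  16  20  19  16  93]]
```

```bash
python3 - <<'E'
from h import *
np.set_printoptions(suppress=True,precision=4)
t=Cam("top"); s=Cam("scene")
for c,b,nm in ((t,(425,195,500,250),"top"),(s,(160,150,235,200),"scene")):
    h=cv2.cvtColor(c.im,cv2.COLOR_RGB2HSV).astype(int)
    m=np.zeros((400,640),bool); m[b[1]:b[3],b[0]:b[2]]=1
    m&=(h[...,1]<90)&(h[...,2]>95)&~((h[...,0]>100)&(h[...,1]>75))
    n,l,st,ct=cv2.connectedComponentsWithStats(m.astype(np.uint8))
    for i in range(1,n):
        if st[i,4]<15: continue
        p=np.argwhere(l==i)[:,::-1]
        print(nm,st[i]); 
        for z in (.065,):
            P=c.plane(p,z)[:,:2]*1000; r=cv2.minAreaRect(P.astype(np.float32)); print(z,r, "mean",P.mean(0))
    # column-wise profile
im=t.im
g=cv2.cvtColor(im,cv2.COLOR_RGB2GRAY); 
for u in (445,453,466,475): print(u,[tuple(x) for x in im[196:206,u]],"\n",[tuple(x) for x in im[239:250,u]])
# predict: slot dark
h=cv2.cvtColor(im,cv2.COLOR_RGB2HSV).astype(int)
m=np.zeros((400,640),bool); m[205:240,440:480]=1; m&=(h[...,1]<70)
p=np.argwhere(m)[:,::-1]; P=t.plane(p,.035)[:,:2]*1000; print("slot",len(p),P.mean(0),cv2.minAreaRect(P.astype(np.float32)))
E
```

```text
top [439 198  45   5 115]
0.065 ((546.9315185546875, -357.1104431152344), (6.643403053283691, 106.1948013305664), 2.2133238315582275) mean [ 547.1097 -358.1673]
top [442 243  45   4 104]
0.065 ((443.1568603515625, -360.3675537109375), (5.463199138641357, 105.28911590576172), 1.8152141571044922) mean [ 443.1051 -359.1719]
scene [177 161  14   3  15]
0.065 ((409.509765625, -398.7471618652344), (10.584394454956055, 37.17845916748047), 15.36052131652832) mean [ 410.0313 -399.4226]
scene [176 166  39  13 378]
0.065 ((464.399658203125, -357.64837646484375), (64.75733947753906, 110.54680633544922), 4.19199800491333) mean [ 467.7872 -356.1871]
scene [169 179  42  13  83]
0.065 ((530.3805541992188, -360.9996643066406), (51.283721923828125, 107.71253204345703), 7.804606914520264) mean [ 542.7648 -362.8679]
445 [(np.uint8(32), np.uint8(63), np.uint8(112)), (np.uint8(33), np.uint8(66), np.uint8(118)), (np.uint8(29), np.uint8(67), np.uint8(114)), (np.uint8(26), np.uint8(60), np.uint8(110)), (np.uint8(85), np.uint8(91), np.uint8(110)), (np.uint8(156), np.uint8(150), np.uint8(144)), (np.uint8(130),
[... 2964 characters left out ...]
nt8(63), np.uint8(111)), (np.uint8(30), np.uint8(64), np.uint8(109))] 
 [(np.uint8(24), np.uint8(54), np.uint8(87)), (np.uint8(18), np.uint8(37), np.uint8(63)), (np.uint8(12), np.uint8(34), np.uint8(62)), (np.uint8(28), np.uint8(38), np.uint8(55)), (np.uint8(121), np.uint8(117), np.uint8(115)), (np.uint8(156), np.uint8(150), np.uint8(145)), (np.uint8(88), np.uint8(95), np.uint8(106)), (np.uint8(19), np.uint8(51), np.uint8(94)), (np.uint8(30), np.uint8(62), np.uint8(109)), (np.uint8(33), np.uint8(66), np.uint8(107)), (np.uint8(28), np.uint8(60), np.uint8(108))]
slot 212 [ 496.0671 -359.1516] ((496.3709716796875, -359.1559753417969), (83.26323699951172, 14.881114959716797), 1.5847301483154297)
```

```bash
python3 - <<'E'
from h import *
t=Cam("top")
g=t.im[...,0].astype(float)-30
for r0,r1 in ((196,207),(240,251)):
    U=np.arange(443,481); r=np.arange(r0,r1); w=np.clip(g[r0:r1][:,U],0,None); w[w<15]=0
    v=(w*r[:,None]).sum(0)/w.sum(0); P=t.plane(np.c_[U,v],.065)*1000
    a=np.polyfit(P[:,1],P[:,0],1); print("yaw",-np.degrees(np.arctan(a[0])), "x at y=-359",np.polyval(a,-359), "res",np.std(P[:,0]-np.polyval(a,P[:,1])))
# ends of plates along rows
for v in (199,200,201,202,244,245,246,247): 
    row=g[v]; U=np.where(row[430:495]>50)[0]+430; print(v,U.min(),U.max(), t.plane([[U.min()-.5,v],[U.max()+.5,v]],.065)[:,:2].round(4).tolist())
E
```

```text
yaw 1.6476119430634568 x at y=-359 546.3804057856072 res 1.241457460355631
yaw 1.7358026568735723 x at y=-359 443.4483221579866 res 0.42899814832276634
199 430 494 [[0.5515, -0.2816], [0.5496, -0.4377]]
200 430 494 [[0.5491, -0.2815], [0.5472, -0.4376]]
201 430 494 [[0.5467, -0.2814], [0.5448, -0.4375]]
202 430 494 [[0.5444, -0.2814], [0.5424, -0.4374]]
244 430 494 [[0.4453, -0.2783], [0.443, -0.4332]]
245 430 494 [[0.443, -0.2782], [0.4406, -0.4331]]
246 430 494 [[0.4407, -0.2781], [0.4383, -0.433]]
247 430 494 [[0.4383, -0.278], [0.4359, -0.4329]]
```

```bash
cat >> h.py <<'E'
def plan(x,y,z,phi,nmax=None):
    """target mm, jaw (tool y) direction deg; prints rows in tool axes"""
    s=bot.get_state(); q=s["ee_rot"]; Rm=R.from_quat([q[1],q[2],q[3],q[0]]).as_matrix()
    p=s["eef_pos"]*1000; ph=np.degrees(np.arctan2(Rm[1,1],Rm[0,1]))
    d=np.array([x,y,z])-p; dphi=(phi-ph+90)%180-90
    n=max(1,int(np.ceil(max(np.linalg.norm(d)/58,abs(dphi)/10.5)))); n=nmax or n
    rows=[]
    for k in range(n):
        a=np.radians(ph+dphi*k/n)  # tool frame before row
        ty=np.array([np.cos(a),np.sin(a),0]); tx=np.array([np.sin(a)*-1,np.cos(a),0]); tx=np.cross(ty,[0,0,-1])
        st=d/n; rows.append("%.1f %.1f %.1f %.1f"%(st@tx,st@ty,-st[2],-dphi/n))
    print("t %.2f at"%s["clock"],p.round(1),"phi %.1f"%ph,"gap %.1f"%(s["finger_gap"]*1e3),"F",np.round(s["force"],1)); print(n,"; ".join(rows))
E
python3 - <<'E'
from h import *
t=Cam("top"); s=Cam("scene")
print(t.plane((262,184.3),.102), t.plane((264.3,187.3),.056))
h=cv2.cvtColor(s.im,cv2.COLOR_RGB2HSV).astype(int)
print(h[176:192,355:375,2])
print(s.proj([[.587,.109,.102],[.588,.014,.1],[.5905,-.08,.088]]))
plan(587,109,150,91.2)
E
```

```text
[[0.58722793 0.11043449 0.102     ]] [[0.5845527  0.10944312 0.056     ]]
[[184 185 184 184 182 184 182 182 183 182 182 181 176 133 128 129 128 127
  127 134]
 [179 181 179 180 179 178 179 179 178 179 179 178 176 170 169 171 172 171
  171 172]
 [185 186 186 185 185 186 185 184 183 183 184 185 185 185 186 185 185 184
  187 186]
 [192 189 188 188 188 187 185 187 187 186 186 188 188 189 188 187 186 186
  187 186]
 [189 187 188 188 188 186 167 181 186 185 187 186 186 185 186 187 187 187
  187 187]
 [189 187 189 189 189 183 146 168 182 183 185 184 179 165 186 189 188 188
  189 189]
 [193 194 196 196 196 188 128 133 149 157 166 164 142 159 193 198 195 198
  197 197]
 [198 198 198 196 195 171 124 124 130 136 140 138 134 158 192 194 193 194
  194 194]
 [193 191 191 190 186 162 122 126 129 134 133 132 134 165 185 186 186 186
  184 185]
 [185 185 185 185 180 160 123 126 130 133 134 132 133 165 183 183 184 184
  184 184]
 [188 189 190 189 185 161 124 127 130 134 134 131 134 171 191 195 195 194
  195 195]
 [189 190 189 188 183 147 124 128 131 135 133 130 133 169 188 190 190 188
  188 187]
 [156 154 155 155 152 130 123 129 132 134 133 130 127 135 139 132 131 130
  130 128]
 [119 118 118 118 115 110 121 130 134 134 134 128 121 108 105  99 100 100
  101 102]
 [101 100 102 101 102 108 121 129 132 134 133 128 122 125 125 124 123 123
  124 131]
 [143 144 141 139 136 123 126 131 134 137 135 131 160 227 232 232 232 232
  233 234]]
[[364.63935527 179.98745451]
 [328.7721299  181.64088723]
 [293.09179404 186.77629492]]
t 0.65 at [164.9 654.6 199.6] phi 75.9 gap 87.3 F [0.3 0.7 0.8]
12 -45.2 -35.5 4.1 -1.3; -44.4 -36.5 4.1 -1.3; -43.6 -37.5 4.1 -1.3; -42.7 -38.4 4.1 -1.3; -41.9 -39.4 4.1 -1.3; -41.0 -40.3 4.1 -1.3; -40.1 -41.2 4.1 -1.3; -39.1 -42.1 4.1 -1.3; -38.2 -43.0 4.1 -1.3; -37.2 -43.8 4.1 -1.3; -36.2 -44.6 4.1 -1.3; -35.2 -45.4 4.1 -1.3
```

Emit:
apply_moves(
  rows="-45 -36 3 -1.3; -44 -37 3 -1.3; -44 -37 3 -1.3; -43 -38 3 -1.3; -42 -39 3 -1.3",
  gripper=1,
)

```text
clock: 1.27
eef_pos: [0.3423, 0.4262, 0.1848]
ee_rot: [0.0, 0.066, 0.998, 0.0]
force: [0.8, 0.2, 0.5]
finger_gap: 0.0873
```

```bash
python3 -c "
from h import *
plan(587,109,150,91.2)"
```

```text
t 1.27 at [342.3 426.2 184.8] phi 82.4 gap 87.3 F [0.8 0.2 0.5]
7 -40.6 -40.3 5.0 -1.3; -39.8 -41.2 5.0 -1.3; -38.8 -42.0 5.0 -1.3; -37.9 -42.9 5.0 -1.3; -37.0 -43.7 5.0 -1.3; -36.0 -44.5 5.0 -1.3; -35.0 -45.3 5.0 -1.3
```

Tracking is good. Continue.

Emit:
apply_moves(
  rows="-41 -40 5 -1.3; -40 -41 5 -1.3; -39 -42 5 -1.3; -38 -43 5 -1.3; -37 -44 5 -1.3",
)

```text
clock: 1.9
eef_pos: [0.5181, 0.1999, 0.1598]
ee_rot: [0.0, 0.009, 1.0, 0.0]
force: [0.0, 1.0, 1.2]
finger_gap: 0.087
```

Emit:
apply_moves(
  rows="-36 -44 5 -1.3; -35 -45 5 -1.3; 0 0 0 0; 0 0 0 0; 0 0 0 0",
)

```text
clock: 2.52
eef_pos: [0.5865, 0.1135, 0.1496]
ee_rot: [-0.0, -0.014, 1.0, 0.0]
force: [-0.2, 0.8, 0.1]
finger_gap: 0.0868
```

```bash
python3 -c "
from h import *
plan(587,109,63,91.2)"
```

```text
t 2.52 at [586.5 113.5 149.6] phi 91.6 gap 86.8 F [-0.2  0.8  0.1]
2 -0.2 -2.3 43.3 0.2; -0.2 -2.3 43.3 0.2
```

Emit:
apply_moves(
  rows="0 -4.5 30 0.4; 0 0 30 0; 0 0 26 0; 0 0 0 0; 0 0 0 0",
)

```text
clock: 3.15
eef_pos: [0.5879, 0.1082, 0.0647]
ee_rot: [0.001, -0.01, 1.0, 0.0]
force: [0.1, -0.6, 0.1]
finger_gap: 0.0872
```

```bash
python3 -c "
from h import *
t=Cam('top');s=Cam('scene')
cv2.imwrite('pics/a.png',np.vstack([t.im[100:330,100:400],s.im[60:290,200:500]])[:,:,::-1])
plan(587,109,63,91.2)"
```

```text
t 3.25 at [588.3 107.8  65. ] phi 91.1 gap 87.0 F [-0.1 -0.4  0.4]
1 1.3 1.2 2.0 -0.1
```

View pics/a.png

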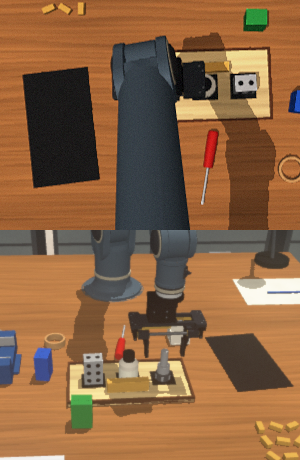

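The fingers straddle the holder's shank (scene crop 163,365). Closing now.

Emit:
apply_moves(
  rows="1 1 1 0; 0 0 0 0; 0 0 0 0; 0 0 0 0; 0 0 0 0",
  gripper=-1,
  grip_force=40,
)

```text
clock: 3.88
eef_pos: [0.5863, 0.1081, 0.0625]
ee_rot: [-0.0, -0.009, 1.0, 0.0]
force: [0.8, -0.8, 0.2]
finger_gap: 0.045
```

Emit:
apply_moves(
  rows="0 0 -2 0; 0 0 -20 0; 0 0 -40 0; 0 0 -40 0; 0 0 0 0",
)

```text
clock: 4.5
eef_pos: [0.5889, 0.1085, 0.1683]
ee_rot: [0.004, -0.009, 1.0, 0.001]
force: [0.7, 0.7, -0.2]
finger_gap: 0.002
```

```bash
python3 -c "
from h import *
plan(580,378,160,91.2)"
```

```text
t 4.50 at [588.9 108.5 168.3] phi 91.0 gap 2.0 F [ 0.7  0.7 -0.2]
5 0.8 53.9 1.7 -0.0; 0.8 53.9 1.7 -0.0; 0.7 53.9 1.7 -0.0; 0.7 53.9 1.7 -0.0; 0.7 53.9 1.7 -0.0
```

The fingers close at about 67 mm/s, so I lifted too early and missed. I'll check the holder.

```bash
python3 -c "
from h import *
t=Cam('top');s=Cam('scene')
crop(s.im,255,100,425,250,4,'b.png')
plan(587,109,63,91.2)"
```

```text
t 4.60 at [586.2 108.1 164.7] phi 91.1 gap 0.3 F [-0.5 -0.2 -0.9]
2 -0.4 0.4 50.8 -0.1; -0.4 0.4 50.8 -0.1
```

View pics/b.png

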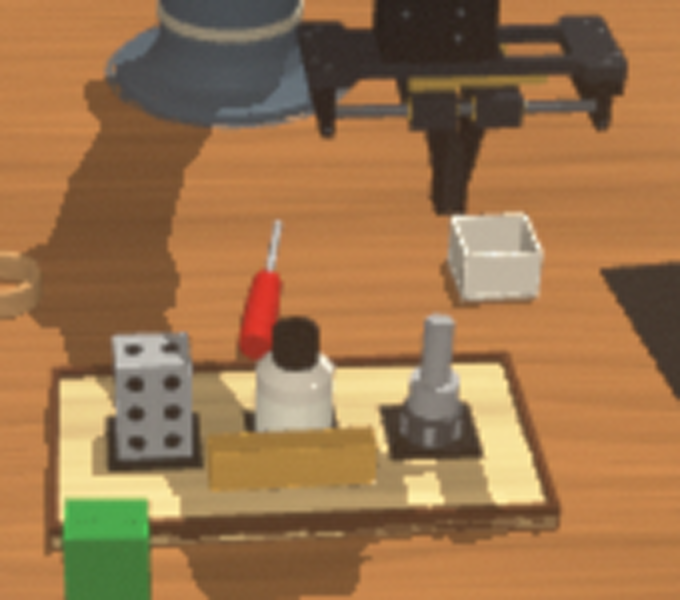

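The holder still stands where it did. Reopening to about 50 mm and going down again.

Emit:
apply_moves(
  rows="0 0 0 0; 0 0 0 0; 0 0 0 0; 0 0 0 0; 0 0 0 0",
  gripper=0.15,
)

```text
clock: 5.22
eef_pos: [0.5863, 0.1081, 0.1644]
ee_rot: [-0.0, -0.009, 1.0, 0.0]
force: [-0.1, 0.9, 0.1]
finger_gap: 0.0425
```

Emit:
apply_moves(
  rows="0 0.5 0 0; 0 0 30 0; 0 0 40 0; 0 0 31 0; 0 0 0 0",
)

```text
clock: 5.85
eef_pos: [0.5843, 0.1083, 0.0613]
ee_rot: [-0.003, -0.009, 1.0, -0.001]
force: [-0.7, -0.3, -0.1]
finger_gap: 0.0506
```

Emit:
apply_moves(
  rows="0 0 0 0; 0 0 0 0; 0 0 0 0; 0 0 0 0; 0 0 0 0",
  gripper=-1,
)

```text
clock: 6.48
eef_pos: [0.5868, 0.109, 0.0642]
ee_rot: [0.001, -0.009, 1.0, 0.0]
force: [-0.2, 0.8, 3.3]
finger_gap: 0.0188
```

```bash
python3 -c "
from h import *
plan(587,109,63,91.2)"
```

```text
t 6.47 at [586.8 109.   64.2] phi 91.1 gap 18.8 F [-0.2  0.8  3.3]
1 -0.2 0.0 1.2 -0.1
```

Emit:
apply_moves(
  rows="0 0 0 0; 0 0 -10 0; 0 0 -40 0; 0 0 -45 0; 0 0 0 0",
)

```text
clock: 7.1
eef_pos: [0.5887, 0.1086, 0.1619]
ee_rot: [0.003, -0.009, 1.0, 0.001]
force: [-0.0, 0.1, -3.6]
finger_gap: 0.0188
```

```bash
python3 -c "
from h import *
plan(580,378,160,91.2)"
```

```text
t 7.10 at [588.7 108.6 161.9] phi 91.0 gap 18.8 F [-0.   0.1 -3.6]
5 0.8 53.9 0.4 -0.0; 0.7 53.9 0.4 -0.0; 0.7 53.9 0.4 -0.0; 0.7 53.9 0.4 -0.0; 0.6 53.9 0.4 -0.0
```

Emit:
apply_moves(
  rows="1 40 0 0; 1 60 0 0; 1 60 0 0; 1 60 0 0; 2 49 0 0",
)

```text
clock: 7.72
eef_pos: [0.5732, 0.3794, 0.1558]
ee_rot: [-0.002, -0.01, 1.0, -0.001]
force: [0.8, -0.2, -4.6]
finger_gap: 0.0189
```

Emit:
apply_moves(
  rows="0 0 0 0; 0 0 30 0; 0 0 40 0; 0 0 25 0; 0 0 0 0",
)

```text
clock: 8.35
eef_pos: [0.5726, 0.3743, 0.0592]
ee_rot: [-0.004, -0.009, 1.0, -0.003]
force: [-0.2, -0.4, -3.3]
finger_gap: 0.0187
```

```bash
python3 -c "
from h import *
plan(580,378,55.5,91.2)"
```

```text
t 8.35 at [572.6 374.3  59.2] phi 91.0 gap 18.7 F [-0.2 -0.4 -3.3]
1 -7.4 3.6 3.7 -0.2
```

Emit:
apply_moves(
  rows="0 0 0 0; 0 0 1 0; 0 0 1 0; 0 0 0 0; 0 0 0 0",
)

```text
clock: 8.98
eef_pos: [0.5754, 0.3775, 0.0618]
ee_rot: [0.0, -0.009, 1.0, 0.0]
force: [-0.0, -0.2, -3.1]
finger_gap: 0.0187
```

Emit:
apply_moves(
  rows="0 0 3 0; 0 0 3 0; 0 0 0.5 0; 0 0 0 0; 0 0 0 0",
)

```text
clock: 9.6
eef_pos: [0.5754, 0.3776, 0.0553]
ee_rot: [0.0, -0.009, 1.0, 0.0]
force: [-0.6, -0.1, -1.1]
finger_gap: 0.0191
```

Emit:
apply_moves(
  rows="0 0 0.5 0; 0 0 0 0; 0 0 0 0; 0 0 0 0; 0 0 0 0",
)

```text
clock: 10.22
eef_pos: [0.5756, 0.3777, 0.0553]
ee_rot: [0.0, -0.009, 1.0, 0.0]
force: [-2.1, -1.3, 5.6]
finger_gap: 0.0183
```

Emit:
apply_moves(
  rows="0 0 0 0; 0 0 0 0; 0 0 0 0; 0 0 0 0; 0 0 0 0",
  gripper=0.1,
)

```text
clock: 10.85
eef_pos: [0.5754, 0.3774, 0.0544]
ee_rot: [-0.0, -0.009, 1.0, -0.0]
force: [0.6, -0.1, -0.1]
finger_gap: 0.047
```

Emit:
apply_moves(
  rows="0 0 -15 0; 0 0 -50 0; 0 0 -30 0; 0 -30 0 0; 0 -50 0 0",
  gripper=0.85,
)

```text
clock: 11.48
eef_pos: [0.5768, 0.2992, 0.1513]
ee_rot: [0.001, -0.011, 1.0, 0.001]
force: [-0.2, -0.2, 0.5]
finger_gap: 0.0796
```

```bash
python3 -c "
from h import *
t=Cam('top');s=Cam('scene')
crop(s.im,300,100,520,250,3,'c.png')
plan(588,14,140,91.2)"
```

```text
t 11.57 at [578.9 289.8 151.2] phi 90.6 gap 80.0 F [ 0.8 -0.9 -0. ]
5 -1.3 -55.2 2.2 -0.1; -1.2 -55.2 2.2 -0.1; -1.0 -55.2 2.2 -0.1; -0.9 -55.2 2.2 -0.1; -0.8 -55.2 2.2 -0.1
```

View pics/c.png

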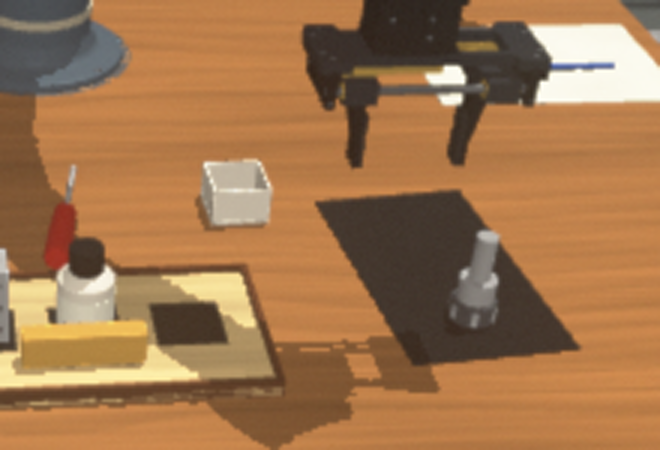

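The holder stands upright on the mat. Next is the bottle, aiming for TCP z ≈ 34.

Emit:
apply_moves(
  rows="-2 -57 2 0; -2 -60 2 0; -2 -60 2 0; -2 -58 2 0; -1 -40 2 0",
)

```text
clock: 12.2
eef_pos: [0.5914, 0.0194, 0.1408]
ee_rot: [0.001, -0.008, 1.0, -0.0]
force: [0.0, -0.1, -0.3]
finger_gap: 0.0807
```

Emit:
apply_moves(
  rows="0 0 0 0; 0 0 0 0; 0 0 0 0; 0 0 0 0; 0 0 0 0",
)

```text
clock: 12.82
eef_pos: [0.5909, 0.0235, 0.1395]
ee_rot: [-0.0, -0.01, 1.0, 0.0]
force: [-0.5, 0.4, 0.1]
finger_gap: 0.0804
```

```bash
python3 -c "
from h import *
plan(588.5,14,34,91.2)"
```

```text
t 12.82 at [590.9  23.5 139.5] phi 91.1 gap 80.4 F [-0.5  0.4  0.1]
2 1.3 -4.7 52.7 -0.0; 1.3 -4.7 52.7 -0.0
```

Emit:
apply_moves(
  rows="2.5 -9.5 0 0; 0 0 30 0; 0 0 40 0; 0 0 35 0; 0 0 0 0",
)

```text
clock: 13.45
eef_pos: [0.586, 0.0122, 0.0321]
ee_rot: [-0.003, -0.009, 1.0, -0.0]
force: [-0.9, -0.4, 0.0]
finger_gap: 0.0801
```

Emit:
apply_moves(
  rows="0 0 0 0; 0 0 0 0; 0 0 0 0; 0 0 0 0; 0 0 0 0",
  gripper=-1,
  grip_force=20,
)

```text
clock: 14.08
eef_pos: [0.5892, 0.0134, 0.0354]
ee_rot: [0.001, -0.009, 1.0, 0.0]
force: [-1.8, 0.7, 5.1]
finger_gap: 0.0509
```

Emit:
apply_moves(
  rows="0 0 0 0; 0 0 0 0; 0 0 0 0; 0 0 0 0; 0 0 0 0",
)

```text
clock: 14.7
eef_pos: [0.5891, 0.0134, 0.0354]
ee_rot: [0.001, -0.009, 1.0, 0.0]
force: [-0.5, 0.5, 6.0]
finger_gap: 0.051
```

```bash
python3 -c "
from h import *
plan(588.5,14,34,91.2)"
```

```text
t 14.70 at [589.1  13.4  35.4] phi 91.1 gap 51.0 F [-0.5  0.5  6. ]
1 0.6 0.6 1.4 -0.1
```

Emit:
apply_moves(
  rows="0 0 -5 0; 0 0 -30 0; 0 0 -40 0; 0 0 -35 0; 0 0 0 0",
)

```text
clock: 15.32
eef_pos: [0.5902, 0.013, 0.1468]
ee_rot: [0.003, -0.009, 1.0, 0.0]
force: [-0.2, 0.5, -3.0]
finger_gap: 0.051
```

```bash
python3 -c "
from h import *
plan(496,369,145,91.2)"
```

```text
t 15.32 at [590.2  13.  146.8] phi 91.0 gap 51.0 F [-0.2  0.5 -3. ]
7 12.5 51.1 0.3 -0.0; 12.5 51.1 0.3 -0.0; 12.5 51.1 0.3 -0.0; 12.5 51.1 0.3 -0.0; 12.5 51.1 0.3 -0.0; 12.4 51.1 0.3 -0.0; 12.4 51.1 0.3 -0.0
```

Emit:
apply_moves(
  rows="8 30 0 0; 14 58 0 0; 14 58 0 0; 14 58 0 0; 14 58 0 0",
)

```text
clock: 15.95
eef_pos: [0.5178, 0.2748, 0.1422]
ee_rot: [-0.002, -0.009, 1.0, -0.001]
force: [0.5, 0.8, -2.9]
finger_gap: 0.0511
```

Emit:
apply_moves(
  rows="14 58 0 0; 10 35 0 0; 0 0 30 0; 0 0 40 0; 0 0 30 0",
)

```text
clock: 16.58
eef_pos: [0.4919, 0.3648, 0.0405]
ee_rot: [-0.002, -0.009, 1.0, -0.002]
force: [0.2, -0.0, -2.4]
finger_gap: 0.0509
```

Emit:
apply_moves(
  rows="0 0 0 0; 0 0 0 0; 0 0 0 0; 0 0 0 0; 0 0 0 0",
)

```text
clock: 17.2
eef_pos: [0.4943, 0.3667, 0.0453]
ee_rot: [0.0, -0.009, 1.0, 0.0]
force: [-0.4, -0.6, -3.2]
finger_gap: 0.0509
```

Emit:
apply_moves(
  rows="0 0 9 0; 0 0 7 0; 0 0 2 0; 0 0 0 0; 0 0 0 0",
)

```text
clock: 17.82
eef_pos: [0.4939, 0.3663, 0.0265]
ee_rot: [-0.0, -0.009, 1.0, -0.0]
force: [-0.3, -0.3, -0.7]
finger_gap: 0.051
```

Emit:
apply_moves(
  rows="0 0 0.5 0; 0 0 0.5 0; 0 0 0 0; 0 0 0 0; 0 0 0 0",
)

```text
clock: 18.45
eef_pos: [0.4939, 0.3664, 0.0264]
ee_rot: [-0.0, -0.009, 1.0, -0.0]
force: [-3.6, -1.9, 6.6]
finger_gap: 0.0511
```

Contact. Release and go for the block.

Emit:
apply_moves(
  rows="0 0 0 0; 0 0 0 0; 0 0 0 0; 0 0 0 0; 0 0 0 0",
  gripper=0.85,
)

```text
clock: 19.08
eef_pos: [0.4941, 0.3665, 0.0255]
ee_rot: [-0.0, -0.009, 1.0, 0.0]
force: [-0.7, -0.6, -0.1]
finger_gap: 0.0795
```

Emit:
apply_moves(
  rows="0 0 -20 0; 0 0 -50 0; 0 0 -50 0; -4 -20 0 0; -12 -55 0 0",
)

```text
clock: 19.7
eef_pos: [0.5105, 0.2938, 0.1455]
ee_rot: [0.0, -0.012, 1.0, 0.001]
force: [0.4, -0.7, 0.1]
finger_gap: 0.0803
```

```bash
python3 -c "
from h import *
t=Cam('top');s=Cam('scene')
crop(s.im,300,100,520,250,3,'d.png')
plan(590.5,-80,140,93.5)"
```

```text
t 19.80 at [513.4 283.  144.7] phi 90.5 gap 80.8 F [ 0.3 -0.8 -0.3]
7 -10.6 -51.9 0.7 -0.4; -10.2 -52.0 0.7 -0.4; -9.8 -52.1 0.7 -0.4; -9.4 -52.2 0.7 -0.4; -9.0 -52.2 0.7 -0.4; -8.6 -52.3 0.7 -0.4; -8.2 -52.4 0.7 -0.4
```

View pics/d.png

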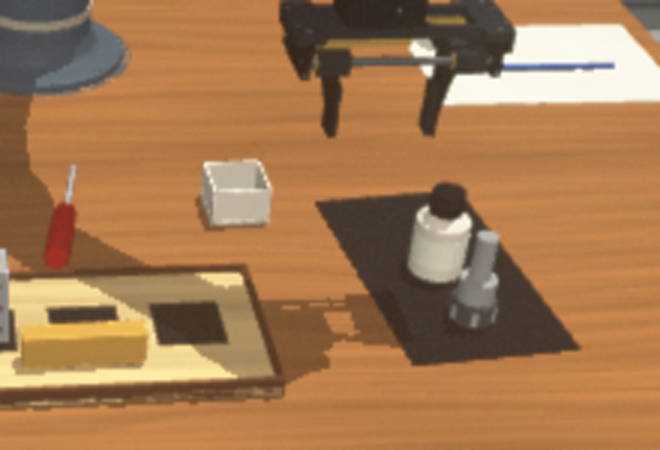

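Bottle and holder are both upright on the mat. Now the block, φ 93.5.

Emit:
apply_moves(
  rows="-10 -54 0 -0.4; -10 -54 0 -0.4; -10 -54 0 -0.4; -10 -54 0 -0.4; -10 -54 0 -0.4",
)

```text
clock: 20.42
eef_pos: [0.5696, 0.0214, 0.1446]
ee_rot: [-0.001, -0.027, 1.0, -0.0]
force: [0.8, -0.2, 0.4]
finger_gap: 0.0805
```

Emit:
apply_moves(
  rows="-9 -54 0 -0.4; -8 -34 0 -0.4; 0 0 0 0; 0 0 0 0; 0 0 0 0",
)

```text
clock: 21.05
eef_pos: [0.5917, -0.0616, 0.1451]
ee_rot: [-0.0, -0.035, 0.999, 0.0]
force: [-0.6, 0.2, -0.0]
finger_gap: 0.0806
```

```bash
python3 -c "
from h import *
plan(590.5,-80,42,93.5)"
```

```text
t 21.05 at [591.7 -61.6 145.1] phi 94.0 gap 80.6 F [-0.6  0.2 -0. ]
2 1.2 -9.2 51.5 0.2; 1.2 -9.2 51.5 0.2
```

Emit:
apply_moves(
  rows="2.5 -18.5 0 0.5; 0 0 30 0; 0 0 40 0; 0 0 33 0; 0 0 0 0",
)

```text
clock: 21.68
eef_pos: [0.5885, -0.0826, 0.0403]
ee_rot: [-0.003, -0.029, 1.0, 0.0]
force: [-0.8, -0.6, 0.1]
finger_gap: 0.0805
```

Emit:
apply_moves(
  rows="0 0 0 0; 0 0 0 0; 0 0 0 0; 0 0 0 0; 0 0 0 0",
)

```text
clock: 22.3
eef_pos: [0.5909, -0.0819, 0.0428]
ee_rot: [0.0, -0.029, 1.0, 0.0]
force: [0.1, 0.1, -0.6]
finger_gap: 0.0807
```

```bash
python3 -c "
from h import *
s=Cam('scene')
crop(s.im,225,120,405,250,4,'e.png')
plan(590.5,-80,42,93.5)"
```

```text
t 22.35 at [590.8 -82.   42.6] phi 93.4 gap 80.6 F [ 0.  -0.5 -0.3]
1 0.2 2.0 0.6 -0.1
```

View pics/e.png

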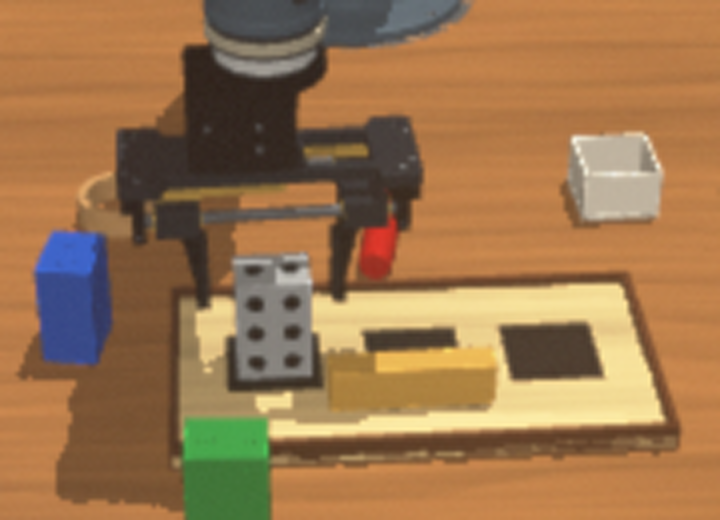

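Emit:
apply_moves(
  rows="0 1 0 0; 0 0 0 0; 0 0 0 0; 0 0 0 0; 0 0 0 0",
  gripper=-1,
  grip_force=50,
)

```text
clock: 22.98
eef_pos: [0.5907, -0.0809, 0.0425]
ee_rot: [-0.0, -0.029, 1.0, 0.0]
force: [-0.1, 0.4, 0.1]
finger_gap: 0.0498
```

Emit:
apply_moves(
  rows="0 0 0 0; 0 0 0 0; 0 0 0 0; 0 0 0 0; 0 0 0 0",
)

```text
clock: 23.6
eef_pos: [0.5907, -0.0809, 0.0425]
ee_rot: [-0.0, -0.029, 1.0, 0.0]
force: [-0.4, 0.1, -0.1]
finger_gap: 0.0495
```

```bash
python3 -c "
from h import *
plan(590.5,-80,42,93.5)"
```

```text
t 23.60 at [590.7 -80.9  42.5] phi 93.4 gap 49.5 F [-0.4  0.1 -0.1]
1 0.1 0.9 0.5 -0.1
```

Emit:
apply_moves(
  rows="0 0 -5 0; 0 0 -30 0; 0 0 -40 0; 0 0 -35 0; 0 0 0 0",
)

```text
clock: 24.22
eef_pos: [0.5923, -0.0815, 0.1544]
ee_rot: [0.003, -0.029, 1.0, -0.0]
force: [1.1, 0.8, -6.8]
finger_gap: 0.0494
```

```bash
python3 -c "
from h import *
plan(408,359,150,93.5)"
```

```text
t 24.23 at [592.3 -81.5 154.4] phi 93.3 gap 49.4 F [ 1.1  0.8 -6.8]
9 17.6 50.1 0.5 -0.0; 17.6 50.1 0.5 -0.0; 17.6 50.1 0.5 -0.0; 17.5 50.1 0.5 -0.0; 17.5 50.1 0.5 -0.0; 17.5 50.1 0.5 -0.0; 17.5 50.1 0.5 -0.0; 17.5 50.1 0.5 -0.0; 17.5 50.1 0.5 -0.0
```

Emit:
apply_moves(
  rows="10 30 0 0; 18 51 0 0; 18 51 0 0; 18 51 0 0; 18 51 0 0",
)

```text
clock: 24.85
eef_pos: [0.4925, 0.1486, 0.1499]
ee_rot: [-0.002, -0.029, 1.0, -0.001]
force: [1.3, 1.1, -7.0]
finger_gap: 0.0493
```

Emit:
apply_moves(
  rows="18 51 0 0; 18 51 0 0; 18 51 0 0; 14 42 0 0; 8 20 0 0",
)

```text
clock: 25.48
eef_pos: [0.4033, 0.3599, 0.1497]
ee_rot: [-0.002, -0.031, 1.0, -0.001]
force: [0.2, -0.2, -7.2]
finger_gap: 0.0497
```

Emit:
apply_moves(
  rows="0 0 0 0; 0 0 30 0; 0 0 40 0; 0 0 35 0; 0 0 0 0",
)

```text
clock: 26.1
eef_pos: [0.4044, 0.3536, 0.0438]
ee_rot: [-0.004, -0.028, 1.0, -0.004]
force: [0.3, -0.5, -6.9]
finger_gap: 0.0494
```

Emit:
apply_moves(
  rows="0 0 0 0; 0 0 0 0; 0 0 0 0; 0 0 0 0; 0 0 0 0",
)

```text
clock: 26.72
eef_pos: [0.4067, 0.3581, 0.0478]
ee_rot: [0.0, -0.029, 1.0, 0.0]
force: [-1.0, -0.4, -7.9]
finger_gap: 0.0496
```

```bash
python3 -c "
from h import *
plan(408,359,33.5,93.5)"
```

```text
t 26.73 at [406.7 358.1  47.8] phi 93.4 gap 49.6 F [-1.  -0.4 -7.9]
1 -1.3 0.8 14.3 -0.1
```

Emit:
apply_moves(
  rows="0 0 7 0; 0 0 5 0; 0 0 1.5 0; 0 0 0 0; 0 0 0 0",
)

```text
clock: 27.35
eef_pos: [0.4068, 0.3581, 0.0341]
ee_rot: [0.0, -0.029, 1.0, 0.0]
force: [-0.3, 0.0, -8.0]
finger_gap: 0.0496
```

Emit:
apply_moves(
  rows="0 0 0.5 0; 0 0 0.5 0; 0 0 0 0; 0 0 0 0; 0 0 0 0",
)

```text
clock: 27.98
eef_pos: [0.4068, 0.3581, 0.0334]
ee_rot: [0.0, -0.029, 1.0, 0.0]
force: [-2.2, -1.2, -0.2]
finger_gap: 0.0493
```

Emit:
apply_moves(
  rows="0 0 0 0; 0 0 0 0; 0 0 0 0; 0 0 0 0; 0 0 0 0",
  gripper=0.85,
)

```text
clock: 28.6
eef_pos: [0.4068, 0.358, 0.0331]
ee_rot: [0.0, -0.029, 1.0, 0.0]
force: [-0.2, -0.3, -0.9]
finger_gap: 0.0798
```

Emit:
apply_moves(
  rows="0 0 -20 0; 0 0 -50 0; 0 0 -60 0; 0 -20 0 0; -25 -50 0 0",
  gripper=0.3,
)

```text
clock: 29.22
eef_pos: [0.4343, 0.2913, 0.1633]
ee_rot: [0.0, -0.033, 0.999, 0.001]
force: [1.4, -0.6, 0.5]
finger_gap: 0.0568
```

```bash
python3 -c "
from h import *
t=Cam('top');s=Cam('scene')
crop(s.im,300,100,520,250,3,'f.png')
print(bot.get_state()['joints'])
plan(635,10,130,181.3)"
```

```text
[-0.6937512   0.25812262  0.0455166   1.93896089 -0.00987663  0.94650584
  0.97590114]
t 29.32 at [438.6 282.6 162.5] phi 92.8 gap 57.0 F [ 1.1 -0.5  0.2]
9 -20.3 -31.3 3.6 -9.8; -14.7 -34.3 3.6 -9.8; -8.6 -36.3 3.6 -9.8; -2.3 -37.3 3.6 -9.8; 4.1 -37.1 3.6 -9.8; 10.4 -35.9 3.6 -9.8; 16.4 -33.5 3.6 -9.8; 21.9 -30.3 3.6 -9.8; 26.7 -26.1 3.6 -9.8
```

View pics/f.png

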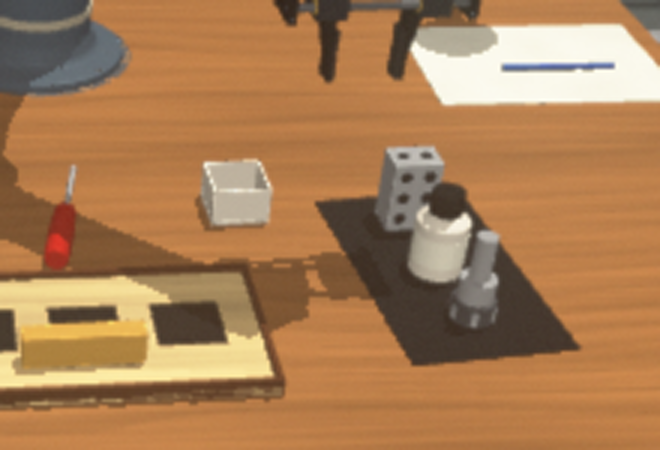

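All three stand upright on the mat. The last joint only allows turning φ down to 1.3°, so the twist is positive.

```bash
sed -i 's/def plan(x,y,z,phi,nmax=None):/def plan(x,y,z,phi,nmax=None,raw=False):/; s/dphi=(phi-ph+90)%180-90/dphi=(phi-ph) if raw else (phi-ph+90)%180-90/' h.py; python3 -c "
from h import *
plan(635,10,130,1.3,raw=True)"
```

```text
t 29.32 at [438.6 282.6 162.5] phi 92.8 gap 57.0 F [ 1.1 -0.5  0.2]
9 -20.3 -31.3 3.6 10.2; -25.5 -27.2 3.6 10.2; -29.9 -22.3 3.6 10.2; -33.4 -16.7 3.6 10.2; -35.8 -10.5 3.6 10.2; -37.1 -4.0 3.6 10.2; -37.2 2.6 3.6 10.2; -36.2 9.1 3.6 10.2; -34.0 15.4 3.6 10.2
```

Emit:
apply_moves(
  rows="-20 -31 3 10.2; -26 -27 3 10.2; -30 -22 3 10.2; -33 -17 3 10.2; -36 -11 3 10.2",
)

```text
clock: 29.95
eef_pos: [0.5457, 0.1379, 0.147]
ee_rot: [-0.001, 0.407, 0.914, -0.001]
force: [0.1, 0.0, -0.0]
finger_gap: 0.0564
```

```bash
python3 -c "
from h import *
print(bot.get_state()['joints'])
plan(635,10,130,1.3,raw=True)"
```

```text
[-0.54654703  0.34464952  0.28315054  1.87479937 -0.1170954   0.93967435
  0.52338352]
t 29.95 at [545.7 137.9 147. ] phi 42.0 gap 56.4 F [ 0.1  0.  -0. ]
4 -38.7 -4.8 4.2 10.2; -38.9 2.1 4.2 10.2; -37.9 9.0 4.2 10.2; -35.8 15.5 4.2 10.2
```

Emit:
apply_moves(
  rows="-39 -5 4 10.2; -39 2 4 10.2; -36 8 4 10.2; -22 10 4 10.2; 0 0 0 0",
)

```text
clock: 30.58
eef_pos: [0.6257, 0.0227, 0.1306]
ee_rot: [0.0, 0.698, 0.716, -0.001]
force: [0.7, -0.2, -0.3]
finger_gap: 0.0568
```

Emit:
apply_moves(
  rows="0 0 0 0; 0 0 0 0; 0 0 0 0; 0 0 0 0; 0 0 0 0",
)

```text
clock: 31.2
eef_pos: [0.626, 0.0253, 0.1321]
ee_rot: [-0.0, 0.697, 0.717, 0.0]
force: [0.7, 0.6, 0.1]
finger_gap: 0.0565
```

```bash
python3 -c "
from h import *
plan(635,10,23,1.3,raw=True)"
```

```text
t 31.20 at [626.   25.3 132.1] phi 1.6 gap 56.5 F [0.7 0.6 0.1]
2 -7.8 4.3 54.6 0.1; -7.8 4.3 54.6 0.1
```

Emit:
apply_moves(
  rows="-15.5 8.5 0 0.3; 0 0 30 0; 0 0 20 0; 0 0 0 0; 0 0 0 0",
)

```text
clock: 31.82
eef_pos: [0.6356, 0.0097, 0.0825]
ee_rot: [0.0, 0.699, 0.715, 0.0]
force: [-0.2, -1.3, 0.5]
finger_gap: 0.0567
```

```bash
python3 -c "
from h import *
s=Cam('scene')
h=cv2.cvtColor(s.im,cv2.COLOR_RGB2HSV).astype(int)
m=np.zeros((400,640),bool);m[200:230,295:360]=1
m&=(h[...,1]>140)&(h[...,0]>=14)&(h[...,0]<=23)&(h[...,2]>120)
p=np.argwhere(m);print(p.min(0),p.max(0))
c=np.array([634.9,9.9]);a=np.radians(1.3);X=np.array([np.cos(a),np.sin(a)]);Y=np.array([-X[1],X[0]])
for z in (12,44):
  for i in (-11,11):
    for j in (-55,55):
      q=np.r_[c+X*i+Y*j,z]/1000; print(i,j,z,s.proj(q).round(1))
crop(s.im,280,130,400,240,6,'g.png')
plan(635,10,23,1.3,raw=True)"
```

```text
[207 307] [222 348]
-11 -55 12 [[306.8 217.4]]
-11 55 12 [[347.8 215.7]]
11 -55 12 [[307.4 222.5]]
11 55 12 [[348.9 220.8]]
-11 -55 44 [[306.8 207.7]]
-11 55 44 [[348.4 206.1]]
11 -55 44 [[307.4 212.8]]
11 55 44 [[349.5 211.1]]
t 31.88 at [635.8   9.8  82.9] phi 1.3 gap 56.1 F [-0.1  0.7 -0.4]
2 0.1 -0.4 30.0 -0.0; 0.1 -0.4 30.0 -0.0
```

View pics/g.png

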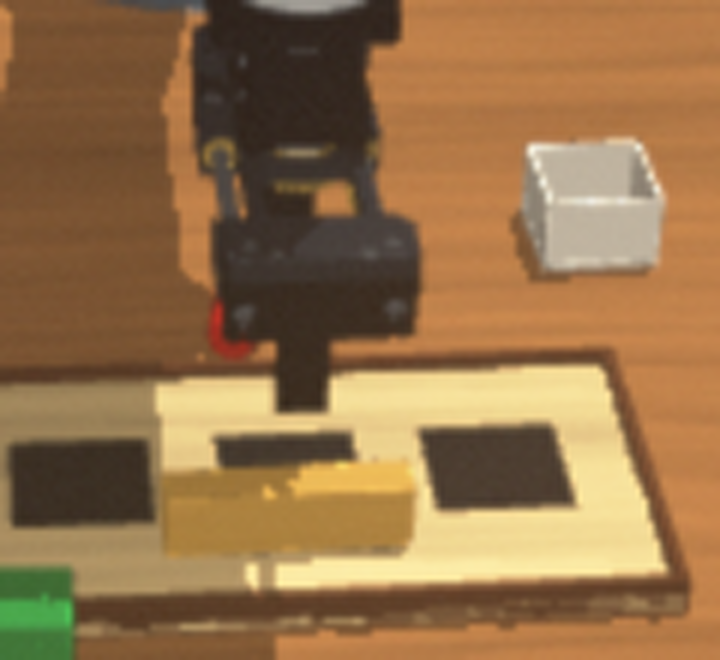

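Emit:
apply_moves(
  rows="0 -0.5 25 0; 0 0 25 0; 0 0 10 0; 0 0 0 0; 0 0 0 0",
)

```text
clock: 32.5
eef_pos: [0.6355, 0.0099, 0.0232]
ee_rot: [0.001, 0.699, 0.715, 0.001]
force: [-0.4, 0.1, 0.8]
finger_gap: 0.0565
```

Emit:
apply_moves(
  rows="0 0 0 0; 0 0 0 0; 0 0 0 0; 0 0 0 0; 0 0 0 0",
  gripper=-1,
  grip_force=55,
)

```text
clock: 33.12
eef_pos: [0.6344, 0.0099, 0.022]
ee_rot: [-0.0, 0.699, 0.715, -0.0]
force: [-0.4, -0.4, -0.3]
finger_gap: 0.0144
```

Emit:
apply_moves(
  rows="0 0 0 0; 0 0 0 0; 0 0 0 0; 0 0 0 0; 0 0 0 0",
)

```text
clock: 33.75
eef_pos: [0.6345, 0.0099, 0.022]
ee_rot: [-0.0, 0.699, 0.715, 0.0]
force: [0.4, 0.3, 0.1]
finger_gap: 0.0002
```

Emit:
apply_moves(
  rows="0 0 -5 0; 0 0 -30 0; 0 0 -40 0; 0 0 -40 0; 0 0 0 0",
)

```text
clock: 34.38
eef_pos: [0.6371, 0.0096, 0.1411]
ee_rot: [0.002, 0.699, 0.715, 0.003]
force: [0.2, 0.5, -0.1]
finger_gap: 0.0009
```

```bash
python3 -c "
from h import *
plan(495,-359,140,1.8,raw=True)"
```

```text
t 34.38 at [637.1   9.6 141.1] phi 1.2 gap 0.9 F [ 0.2  0.5 -0.1]
7 -52.2 -21.4 0.2 -0.1; -52.2 -21.5 0.2 -0.1; -52.1 -21.6 0.2 -0.1; -52.1 -21.7 0.2 -0.1; -52.1 -21.7 0.2 -0.1; -52.0 -21.8 0.2 -0.1; -52.0 -21.9 0.2 -0.1
```

The fingers shut to 0 without any force, so the bar wasn't between them. I'll look.

```bash
python3 -c "
from h import *
s=Cam('scene');t=Cam('top')
a=cv2.resize(s.im[120:260,240:420],None,fx=4,fy=4,interpolation=2)
cv2.imwrite('pics/i.png',a[:,:,::-1]); crop(t.im,225,100,405,240,4,'j.png')
"
```

```text
(no output)
```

View pics/i.png

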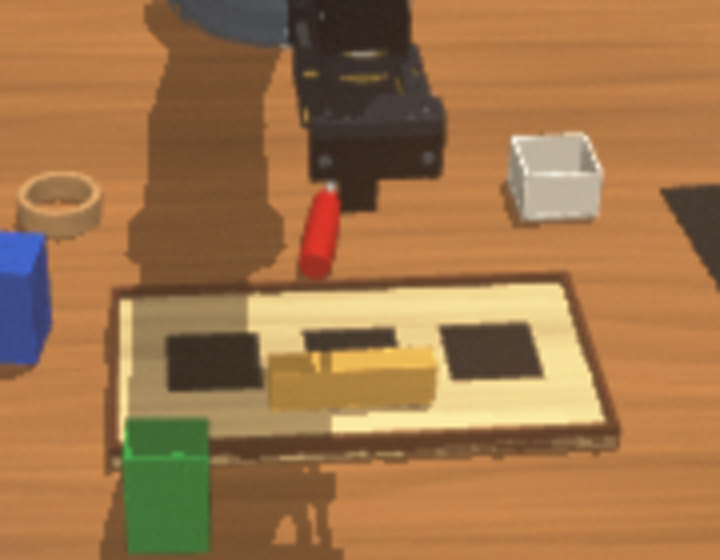

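View pics/j.png

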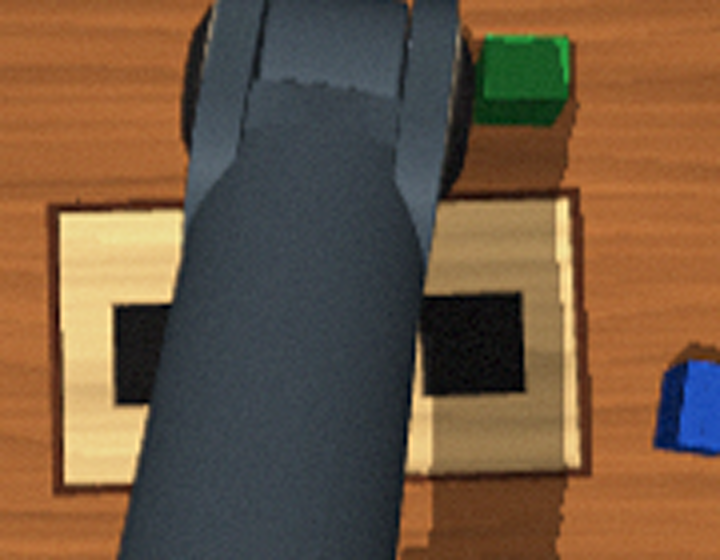

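```bash
python3 -c "
from h import *
s=Cam('scene');t=Cam('top')
p=bot.get_state()['eef_pos'];print(p,s.proj(p))
for dx in (0,-.01,-.02,-.03,-.04): print(dx,s.proj(p+[dx,0,0]))
print(bot.get_state()['joints'])
"
```

```text
[0.63351127 0.01005829 0.13590108] [[328.99075558 179.78306993]]
0 [[328.99075558 179.78306993]]
-0.01 [[328.67961955 177.60652041]]
-0.02 [[328.37267162 175.45926882]]
-0.03 [[328.06982782 173.34072755]]
-0.04 [[327.77100637 171.25032461]]
[-0.419003    0.48886459  0.46888913  1.72511702 -0.25648201  0.99104403
  0.16687283]
```

```bash
python3 -c "
from h import *
s=Cam('scene')
print(s.proj([[.5862,.1081,.1647],[.5862,.1081,.1847],[.5769,.29,.1513],[.5769,.29,.1713]]))
crop(s.im,300,140,360,190,12,'k.png')
"; date
```

```text
[[365.92096771 159.4160257 ]
 [366.47182788 152.65153868]
 [434.03458138 160.59019268]
 [435.20242084 153.97248662]]
Mon Dec  7 13:41:17 UTC 2026
```

View pics/k.png

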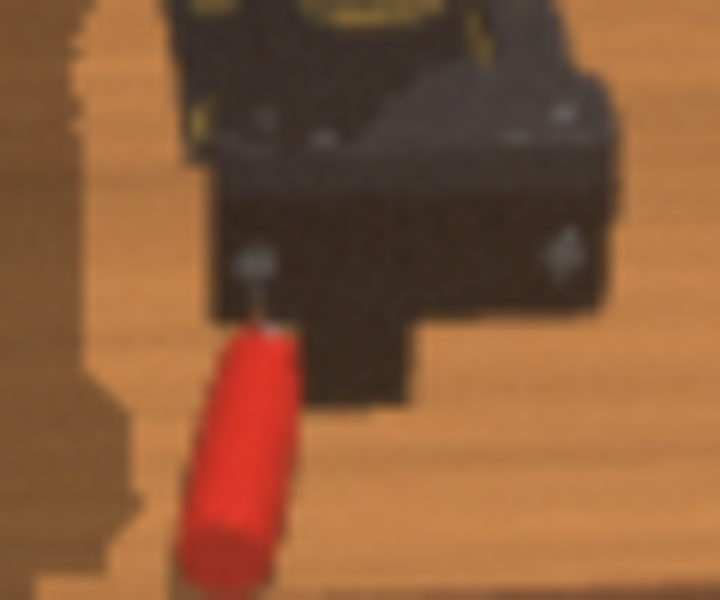

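In both closed-finger views the tips sit about 20 mm above the reported TCP: row 173.7 against the predicted 179.8. So the pads closed just above the bar, whose top is at 44 mm. I'll reopen and go about 20 mm lower in steps, watching the force.

Emit:
apply_moves(
  rows="0 0 0 0; 0 0 0 0; 0 0 0 0; 0 0 0 0; 0 0 0 0",
  gripper=0.3,
)

```text
clock: 35.25
eef_pos: [0.6345, 0.0099, 0.137]
ee_rot: [-0.0, 0.699, 0.715, 0.0]
force: [0.1, -0.5, 0.1]
finger_gap: 0.0427
```

Emit:
apply_moves(
  rows="0 0 10 0; 0 0 40 0; 0 0 40 0; 0 0 20 0; 0 0 0 0",
)

```text
clock: 35.88
eef_pos: [0.6334, 0.0098, 0.0255]
ee_rot: [-0.001, 0.699, 0.715, -0.001]
force: [-0.8, -0.3, -0.0]
finger_gap: 0.0565
```

Emit:
apply_moves(
  rows="0 0 0 0; 0 0 4 0; 0 0 4 0; 0 0 0 0; 0 0 0 0",
)

```text
clock: 36.5
eef_pos: [0.6345, 0.0099, 0.0191]
ee_rot: [0.0, 0.699, 0.715, 0.0]
force: [-0.5, -1.4, 0.6]
finger_gap: 0.0564
```

```bash
python3 -c "
from h import *
s=Cam('scene')
plan(635,10,4,1.3,raw=True)
p=bot.get_state()['eef_pos'];print(s.proj(p),s.proj(p+[.028,0,0]),s.proj(p+[.028,0,.02]))
crop(s.im,270,160,390,250,6,'l.png')
"
```

```text
t 36.55 at [634.6   9.9  19.2] phi 1.3 gap 56.6 F [ 0.1 -0.1 -0.8]
1 0.1 0.4 15.2 -0.0
[[327.83477044 216.86116886]] [[328.66023528 223.46860112]] [[328.85795522 217.38455873]]
```

View pics/l.png

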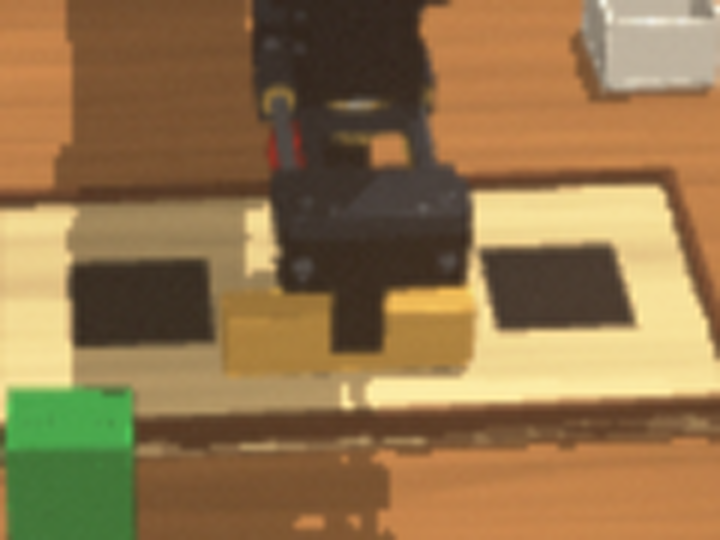

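Emit:
apply_moves(
  rows="0 0 6 0; 0 0 6 0; 0 0 4 0; 0 0 0 0; 0 0 0 0",
)

```text
clock: 37.17
eef_pos: [0.6346, 0.0099, 0.003]
ee_rot: [0.0, 0.699, 0.715, 0.0]
force: [-0.6, -0.0, 0.2]
finger_gap: 0.0567
```

Emit:
apply_moves(
  rows="0 0 0 0; 0 0 0 0; 0 0 0 0; 0 0 0 0; 0 0 0 0",
  gripper=-1,
)

```text
clock: 37.8
eef_pos: [0.6351, 0.0099, 0.0032]
ee_rot: [0.0, 0.699, 0.715, 0.0]
force: [1.0, -0.5, -1.1]
finger_gap: 0.0216
```

Emit:
apply_moves(
  rows="0 0 0 0; 0 0 0 0; 0 0 0 0; 0 0 0 0; 0 0 0 0",
)

```text
clock: 38.42
eef_pos: [0.6349, 0.0099, 0.0032]
ee_rot: [0.0, 0.699, 0.715, 0.0]
force: [2.6, -0.4, 0.0]
finger_gap: 0.0214
```

Emit:
apply_moves(
  rows="0 0 -5 0; 0 0 -25 0; 0 0 -40 0; 0 0 -40 0; 0 0 -5 0",
)

```text
clock: 39.05
eef_pos: [0.6349, 0.0097, 0.1197]
ee_rot: [0.001, 0.699, 0.715, 0.001]
force: [0.5, 0.0, -6.6]
finger_gap: 0.0213
```

```bash
python3 -c "
from h import *
plan(495,-359,120,1.8,raw=True)"
```

```text
t 39.05 at [634.9   9.7 119.7] phi 1.2 gap 21.3 F [ 0.5  0.  -6.6]
7 -52.2 -21.1 -0.0 -0.1; -52.2 -21.2 -0.0 -0.1; -52.2 -21.3 -0.0 -0.1; -52.1 -21.3 -0.0 -0.1; -52.1 -21.4 -0.0 -0.1; -52.1 -21.5 -0.0 -0.1; -52.0 -21.6 -0.0 -0.1
```

Emit:
apply_moves(
  rows="-30 -12 -1 0; -54 -22 0 0; -54 -22 0 0; -54 -22 0 0; -54 -22 0 -0.2",
)

```text
clock: 39.67
eef_pos: [0.5367, -0.2386, 0.1163]
ee_rot: [-0.003, 0.698, 0.716, -0.001]
force: [0.8, -0.3, -6.4]
finger_gap: 0.0216
```

Emit:
apply_moves(
  rows="-54 -22 0 -0.2; -40 -16 0 -0.2; -20 -8 0 0; 0 0 0 0; 0 0 0 0",
)

```text
clock: 40.3
eef_pos: [0.4976, -0.3508, 0.1177]
ee_rot: [-0.002, 0.695, 0.719, 0.001]
force: [0.5, 0.5, -6.4]
finger_gap: 0.0212
```

```bash
python3 -c "
from h import *
plan(495,-359,60,1.8,raw=True)"
```

```text
t 40.30 at [ 497.6 -350.8  117.7] phi 2.0 gap 21.2 F [ 0.5  0.5 -6.4]
2 -4.1 -1.4 28.8 0.1; -4.1 -1.4 28.8 0.1
```

Emit:
apply_moves(
  rows="-8 -2 0 0.2; 0 0 25 0; 0 0 30 0; 0 0 0 0; 0 0 0 0",
)

```text
clock: 40.92
eef_pos: [0.4962, -0.3619, 0.065]
ee_rot: [0.001, 0.697, 0.718, 0.0]
force: [-0.4, 0.7, -6.7]
finger_gap: 0.0215
```

```bash
python3 -c "
from h import *
s=Cam('scene');t=Cam('top')
crop(s.im,150,120,270,220,6,'n.png');crop(t.im,415,170,515,290,5,'o.png')
plan(495,-359,26.5,1.8,raw=True)"
```

```text
t 41.02 at [ 496.5 -362.3   65.6] phi 1.7 gap 21.6 F [ 0.9 -0.8 -5.7]
1 3.3 -1.4 39.1 -0.1
```

View pics/n.png

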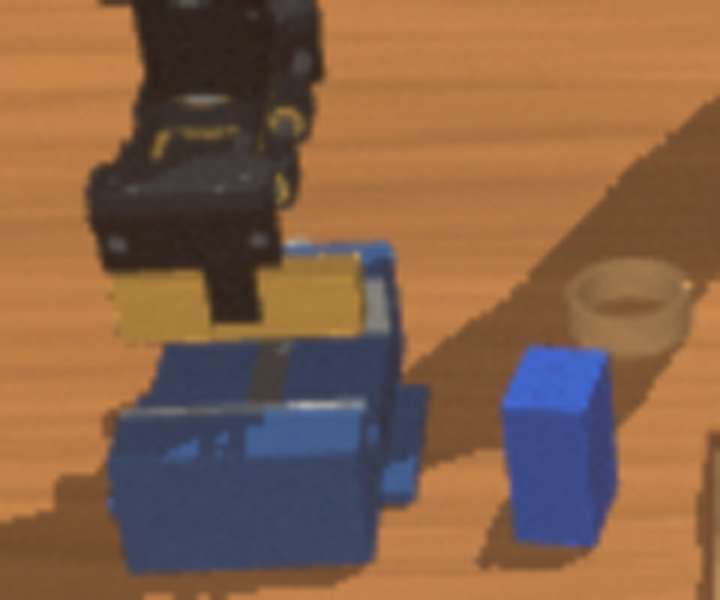

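View pics/o.png

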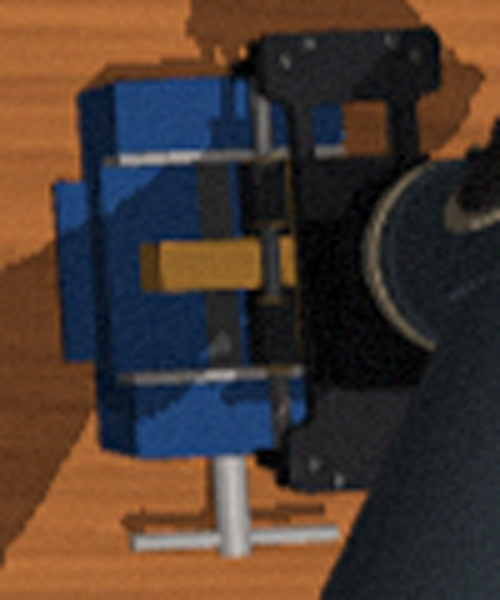

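Emit:
apply_moves(
  rows="3.5 -1.5 0 -0.1; 0 0 15 0; 0 0 15 0; 0 0 5 0; 0 0 0 0",
)

```text
clock: 41.65
eef_pos: [0.4933, -0.3579, 0.0281]
ee_rot: [-0.001, 0.696, 0.718, -0.0]
force: [-0.2, 0.2, -6.1]
finger_gap: 0.0217
```

Emit:
apply_moves(
  rows="0 0 0 0; 0 0 0 0; 0 0 0 0; 0 0 0 0; 0 0 0 0",
)

```text
clock: 42.28
eef_pos: [0.4938, -0.3581, 0.0291]
ee_rot: [0.0, 0.696, 0.718, 0.0]
force: [0.0, 0.8, -6.1]
finger_gap: 0.0216
```

```bash
python3 -c "
from h import *
plan(495,-359,26.5,1.8,raw=True)"
```

```text
t 42.27 at [ 493.8 -358.1   29.1] phi 1.8 gap 21.6 F [ 0.   0.8 -6.1]
1 -1.0 1.2 2.6 -0.0
```

Emit:
apply_moves(
  rows="-1 1 0 0; 0 0 1 0; 0 0 1 0; 0 0 0.5 0; 0 0 0 0",
)

```text
clock: 42.9
eef_pos: [0.4947, -0.359, 0.0264]
ee_rot: [-0.0, 0.696, 0.718, -0.0]
force: [-0.5, -0.2, -6.5]
finger_gap: 0.0212
```

Emit:
apply_moves(
  rows="0 0 0.5 0; 0 0 0.5 0; 0 0 0 0; 0 0 0 0; 0 0 0 0",
)

```text
clock: 43.52
eef_pos: [0.4949, -0.3591, 0.0261]
ee_rot: [0.0, 0.696, 0.718, 0.0]
force: [-3.5, 3.5, 5.4]
finger_gap: 0.0214
```

Emit:
apply_moves(
  rows="0 0 0 0; 0 0 0 0; 0 0 0 0; 0 0 0 0; 0 0 0 0",
  gripper=0,
)

```text
clock: 44.15
eef_pos: [0.4948, -0.3591, 0.0254]
ee_rot: [0.0, 0.696, 0.718, -0.0]
force: [-0.6, -0.7, 0.1]
finger_gap: 0.0435
```

Emit:
apply_moves(
  rows="0 0 -10 0; 0 0 -40 0; 0 0 -50 0; 0 0 -10 0; 40 10 0 0",
)

```text
clock: 44.78
eef_pos: [0.5028, -0.3224, 0.1374]
ee_rot: [0.002, 0.698, 0.716, -0.0]
force: [0.9, -0.1, 0.0]
finger_gap: 0.0435
```

Emit:
apply_moves(
  rows="50 10 0 -10; 50 5 0 -10; 50 0 0 -10; 20 0 0 -10; 0 0 0 0",
  gripper=0.85,
)

```text
clock: 45.4
eef_pos: [0.4769, -0.1537, 0.1355]
ee_rot: [-0.0, 0.408, 0.913, 0.0]
force: [0.6, -0.1, 0.4]
finger_gap: 0.0789
```

```bash
python3 -c "
from h import *
s=Cam('scene');t=Cam('top')
crop(s.im,150,120,270,220,6,'p.png');crop(t.im,415,170,515,290,5,'q.png')
h=cv2.cvtColor(t.im,cv2.COLOR_RGB2HSV).astype(int)
m=np.zeros((400,640),np.uint8);m[205:240,430:500]=1
m&=((h[...,1]>130)&(h[...,0]>=13)&(h[...,0]<=24)&(h[...,2]>110)).astype(np.uint8)
cs,_=cv2.findContours(m,0,1);k=max(cs,key=cv2.contourArea);P=t.plane(k[:,0],.067)[:,:2]*1000
print(k[:,0].min(0),k[:,0].max(0),cv2.minAreaRect(P.astype(np.float32)))
plan(406.8,358.1,140,93.4,raw=True)"
```

```text
[465 205] [499 239] ((496.1948547363281, -404.6061706542969), (81.42488861083984, 81.11363220214844), 87.56732177734375)
t 45.50 at [ 478.  -156.1  135.7] phi 41.5 gap 79.9 F [ 0.1 -0.2 -0.1]
9 48.0 32.0 -0.5 -5.8; 44.6 36.6 -0.5 -5.8; 40.7 40.9 -0.5 -5.8; 36.3 44.8 -0.5 -5.8; 31.7 48.2 -0.5 -5.8; 26.7 51.1 -0.5 -5.8; 21.4 53.6 -0.5 -5.8; 15.9 55.4 -0.5 -5.8; 10.3 56.8 -0.5 -5.8
```

View pics/p.png

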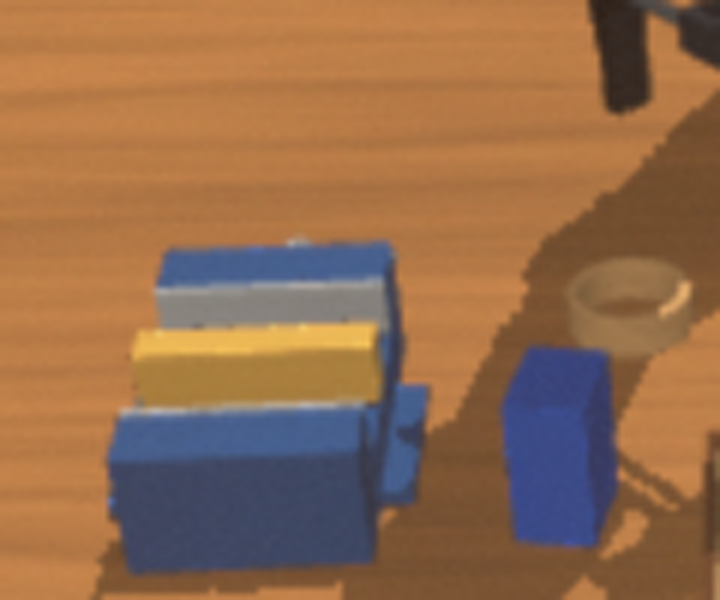

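View pics/q.png

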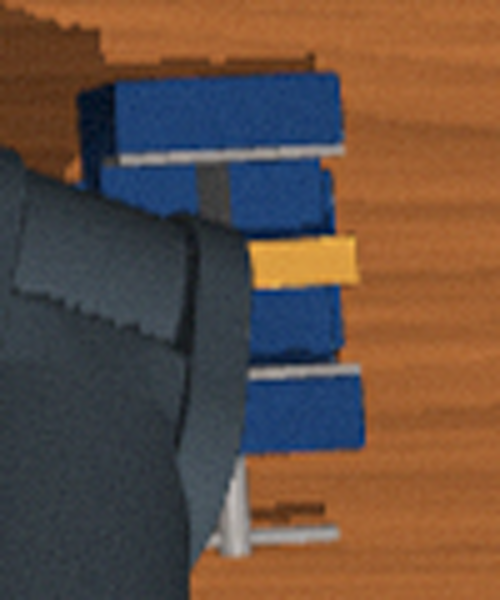

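The bar lies in the vise between the jaws. I'll measure it exactly once the arm is clear. On to the block.

Emit:
apply_moves(
  rows="44 36 0 -6; 41 41 0 -6; 37 45 0 -6; 32 49 0 -6; 26 52 0 -6",
)

```text
clock: 46.12
eef_pos: [0.4651, 0.1351, 0.1357]
ee_rot: [0.001, 0.159, 0.987, 0.0]
force: [1.1, -0.5, -0.8]
finger_gap: 0.0808
```

```bash
python3 -c "
from h import *
t=Cam('top')
crop(t.im,415,170,515,290,5,'q2.png')
h=cv2.cvtColor(t.im,cv2.COLOR_RGB2HSV).astype(int)
m=np.zeros((400,640),np.uint8);m[209:234,438:492]=1
m&=((h[...,1]>130)&(h[...,0]>=16)&(h[...,0]<=24)&(h[...,2]>170)).astype(np.uint8)
cs,_=cv2.findContours(m,0,1);k=max(cs,key=cv2.contourArea);P=t.plane(k[:,0],.067)[:,:2]*1000
print(k[:,0].min(0),k[:,0].max(0),cv2.minAreaRect(P.astype(np.float32)))
plan(406.8,358.1,130,93.4,raw=True)"
```

```text
[440 217] [486 228] ((494.95062255859375, -359.236572265625), (21.874441146850586, 109.73725891113281), 1.8225153684616089)
t 46.17 at [464.3 144.6 135.8] phi 72.4 gap 80.5 F [0.8 6.7 1.1]
4 29.8 46.6 1.4 -5.2; 25.4 49.1 1.4 -5.2; 20.8 51.2 1.4 -5.2; 16.1 52.9 1.4 -5.2
```

View pics/q2.png

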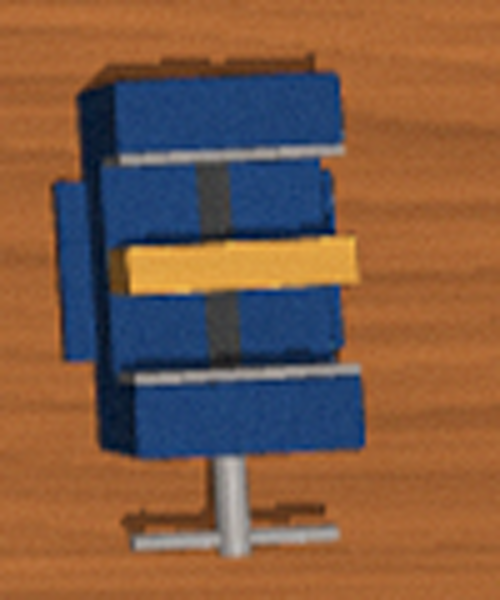

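The bar is at (495.0, −359.2) with yaw 1.8°, against the vise centre (495, −358.8) and 1.8°, so it is well placed. Continuing to the block.

Emit:
apply_moves(
  rows="30 47 1 -5.2; 25 49 1 -5.2; 20 50 1 -5.2; 14 45 1 -5.2; 0 0 0 0",
)

```text
clock: 46.8
eef_pos: [0.4116, 0.3433, 0.1312]
ee_rot: [-0.0, -0.024, 1.0, 0.001]
force: [0.5, -0.3, -1.0]
finger_gap: 0.0806
```

Emit:
apply_moves(
  rows="0 0 0 0; 0 0 0 0; 0 0 0 0; 0 0 0 0; 0 0 0 0",
)

```text
clock: 47.42
eef_pos: [0.412, 0.3394, 0.1316]
ee_rot: [0.0, -0.022, 1.0, 0.0]
force: [-0.3, 0.2, 0.2]
finger_gap: 0.0807
```

```bash
python3 -c "
from h import *
plan(406.8,358.1,33.3,93.4,raw=True)"
```

```text
t 47.42 at [412.  339.4 131.6] phi 92.5 gap 80.7 F [-0.3  0.2  0.2]
2 2.2 9.4 49.2 -0.4; 2.1 9.5 49.2 -0.4
```

Emit:
apply_moves(
  rows="4.5 19 0 -0.9; 0 0 30 0; 0 0 40 0; 0 0 28 0; 0 0 0 0",
)

```text
clock: 48.05
eef_pos: [0.4046, 0.3586, 0.0317]
ee_rot: [-0.002, -0.031, 1.0, -0.001]
force: [0.3, -0.3, -0.4]
finger_gap: 0.0803
```

Emit:
apply_moves(
  rows="0 0 0 0; 0 0 0 0; 0 0 0 0; 0 0 0 0; 0 0 0 0",
)

```text
clock: 48.68
eef_pos: [0.4066, 0.3584, 0.0338]
ee_rot: [0.0, -0.03, 1.0, 0.0]
force: [-0.4, -0.1, -0.9]
finger_gap: 0.0809
```

```bash
python3 -c "
from h import *
plan(406.8,358.1,33.3,93.4,raw=True)"
```

```text
t 48.67 at [406.6 358.4  33.8] phi 93.4 gap 80.9 F [-0.4 -0.1 -0.9]
1 -0.2 -0.3 0.5 0.0
```

Emit:
apply_moves(
  rows="0 0 0.5 0; 0 0 0 0; 0 0 0 0; 0 0 0 0; 0 0 0 0",
  gripper=-1,
  grip_force=50,
)

```text
clock: 49.3
eef_pos: [0.4065, 0.3583, 0.033]
ee_rot: [-0.0, -0.03, 1.0, -0.0]
force: [0.4, -1.5, -0.3]
finger_gap: 0.0496
```

Emit:
apply_moves(
  rows="0 0 0 0; 0 0 0 0; 0 0 0 0; 0 0 0 0; 0 0 0 0",
)

```text
clock: 49.92
eef_pos: [0.4065, 0.3582, 0.033]
ee_rot: [-0.0, -0.03, 1.0, -0.0]
force: [0.6, -0.8, -0.0]
finger_gap: 0.0498
```

Emit:
apply_moves(
  rows="0 0 -5 0; 0 0 -30 0; 0 0 -50 0; 0 0 -35 0; 0 0 0 0",
)

```text
clock: 50.55
eef_pos: [0.4074, 0.3597, 0.1549]
ee_rot: [0.002, -0.03, 1.0, 0.002]
force: [-0.2, 0.3, -7.4]
finger_gap: 0.0497
```

```bash
python3 -c "
from h import *
plan(590.7,-80.9,150,93.4,raw=True)"
```

```text
t 50.55 at [407.4 359.7 154.9] phi 93.5 gap 49.7 F [-0.2  0.3 -7.4]
9 -17.4 -50.1 0.5 0.0; -17.4 -50.1 0.5 0.0; -17.4 -50.1 0.5 0.0; -17.4 -50.1 0.5 0.0; -17.4 -50.1 0.5 0.0; -17.4 -50.1 0.5 0.0; -17.4 -50.1 0.5 0.0; -17.4 -50.1 0.5 0.0; -17.4 -50.1 0.5 0.0
```

Emit:
apply_moves(
  rows="-10 -28 0 0; -18 -52 0 0; -18 -52 0 0; -18 -52 0 0; -18 -52 0 0",
)

```text
clock: 51.18
eef_pos: [0.501, 0.1256, 0.1501]
ee_rot: [-0.002, -0.03, 1.0, -0.001]
force: [1.4, 0.0, -7.5]
finger_gap: 0.0497
```

Emit:
apply_moves(
  rows="-18 -52 0 0; -18 -52 0 0; -18 -52 0 0; -14 -38 0 0; -8 -20 0 0",
)

```text
clock: 51.8
eef_pos: [0.5898, -0.084, 0.1499]
ee_rot: [-0.003, -0.029, 1.0, -0.0]
force: [-0.5, 0.2, -7.7]
finger_gap: 0.0494
```

Emit:
apply_moves(
  rows="0 0 0 0; 0 0 0 0; 0 0 0 0; 0 0 0 0; 0 0 0 0",
)

```text
clock: 52.42
eef_pos: [0.5913, -0.0807, 0.1531]
ee_rot: [0.0, -0.031, 1.0, 0.0]
force: [0.6, -0.5, -7.4]
finger_gap: 0.0497
```

```bash
python3 -c "
from h import *
plan(590.7,-80.9,60,93.0,raw=True)"
```

```text
t 52.42 at [591.3 -80.7 153.1] phi 93.5 gap 49.7 F [ 0.6 -0.5 -7.4]
2 0.3 -0.1 46.6 0.3; 0.3 -0.1 46.6 0.3
```

Emit:
apply_moves(
  rows="0.5 0 20 0.4; 0 0 40 0; 0 0 35 0; 0 0 8 0; 0 0 0 0",
)

```text
clock: 53.05
eef_pos: [0.5914, -0.0813, 0.0504]
ee_rot: [0.0, -0.027, 1.0, -0.0]
force: [0.5, -0.6, -7.0]
finger_gap: 0.0499
```

Emit:
apply_moves(
  rows="0 0 0 0; 0 0 0 0; 0 0 0 0; 0 0 0 0; 0 0 0 0",
)

```text
clock: 53.68
eef_pos: [0.5909, -0.0813, 0.0501]
ee_rot: [0.0, -0.027, 1.0, 0.0]
force: [0.5, -1.4, -7.6]
finger_gap: 0.0497
```

```bash
python3 -c "
from h import *
plan(590.7,-80.9,42.5,93.1,raw=True)"
```

```text
t 53.67 at [590.9 -81.3  50.1] phi 93.1 gap 49.7 F [ 0.5 -1.4 -7.6]
1 0.2 0.4 7.6 -0.0
```

Emit:
apply_moves(
  rows="0 0 4 0; 0 0 3 0; 0 0 0.5 0; 0 0 0 0; 0 0 0 0",
)

```text
clock: 54.3
eef_pos: [0.5909, -0.0813, 0.0425]
ee_rot: [0.0, -0.027, 1.0, 0.0]
force: [0.1, -0.4, -7.5]
finger_gap: 0.0496
```

Emit:
apply_moves(
  rows="0 0 0.5 0; 0 0 0 0; 0 0 0.5 0; 0 0 0 0; 0 0 0 0",
)

```text
clock: 54.92
eef_pos: [0.5911, -0.0813, 0.042]
ee_rot: [0.0, -0.027, 1.0, 0.0]
force: [-1.8, -0.6, -1.1]
finger_gap: 0.0493
```

Emit:
apply_moves(
  rows="0 0 0 0; 0 0 0 0; 0 0 0 0; 0 0 0 0; 0 0 0 0",
  gripper=0.85,
)

```text
clock: 55.55
eef_pos: [0.591, -0.0813, 0.0415]
ee_rot: [0.0, -0.027, 1.0, 0.0]
force: [0.2, -0.0, 0.6]
finger_gap: 0.0797
```

Emit:
apply_moves(
  rows="0 0 -15 0; 0 0 -50 0; 0 0 -35 0; 6 25 0 0; 12 55 0 0",
)

```text
clock: 56.18
eef_pos: [0.5697, -0.0044, 0.1435]
ee_rot: [0.002, -0.024, 1.0, -0.001]
force: [1.3, 1.0, 0.0]
finger_gap: 0.0803
```

```bash
python3 -c "
from h import *
plan(493.9,366.4,140,91.1,raw=True)"
```

```text
t 56.17 at [569.7  -4.4 143.5] phi 92.7 gap 80.3 F [1.3 1.  0. ]
7 8.3 53.4 0.5 0.2; 8.5 53.4 0.5 0.2; 8.7 53.4 0.5 0.2; 8.9 53.3 0.5 0.2; 9.2 53.3 0.5 0.2; 9.4 53.2 0.5 0.2; 9.6 53.2 0.5 0.2
```

Emit:
apply_moves(
  rows="9 54 0 0.2; 9 54 0 0.2; 9 54 0 0.2; 9 54 0 0.2; 9 54 0 0.2",
)

```text
clock: 56.8
eef_pos: [0.5111, 0.267, 0.1429]
ee_rot: [0.001, -0.018, 1.0, 0.0]
force: [-0.1, 0.3, 0.3]
finger_gap: 0.0805
```

Emit:
apply_moves(
  rows="9 50 0 0.2; 6 34 0 0.2; 0 0 0 0; 0 0 0 0; 0 0 0 0",
)

```text
clock: 57.42
eef_pos: [0.4941, 0.347, 0.1419]
ee_rot: [0.0, -0.013, 1.0, -0.0]
force: [-0.0, -0.2, -0.1]
finger_gap: 0.0805
```

```bash
python3 -c "
from h import *
t=Cam('top')
crop(t.im,225,140,385,230,5,'r.png')
plan(493.9,366.4,26,91.1,raw=True)"
```

```text
t 57.48 at [494.  347.1 141.9] phi 91.5 gap 80.6 F [ 0.4 -0.1  0.2]
3 -0.1 6.4 38.6 0.1; -0.1 6.4 38.6 0.1; -0.1 6.4 38.6 0.1
```

View pics/r.png

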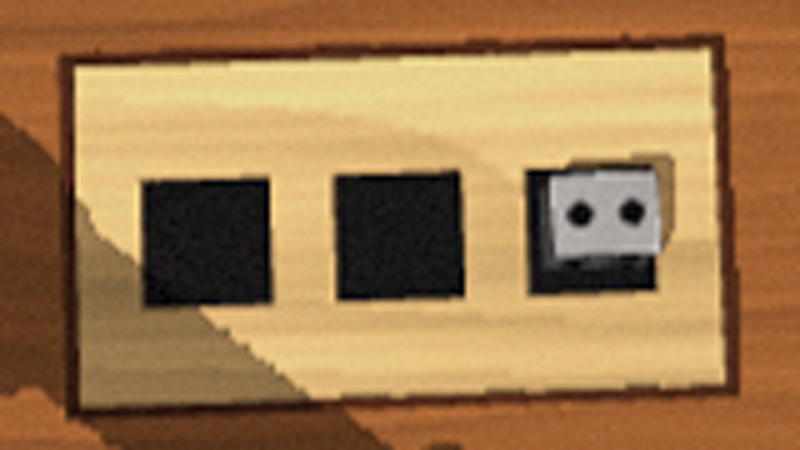

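The block is back at the same pixels as before, upright. Now the bottle.

Emit:
apply_moves(
  rows="0 19 0 0.4; 0 0 30 0; 0 0 45 0; 0 0 40 0; 0 0 0 0",
)

```text
clock: 58.1
eef_pos: [0.4904, 0.3671, 0.0236]
ee_rot: [-0.003, -0.011, 1.0, -0.002]
force: [0.8, 0.0, 0.2]
finger_gap: 0.0807
```

Emit:
apply_moves(
  rows="0 0 0 0; 0 0 0 0; 0 0 0 0; 0 0 0 0; 0 0 0 0",
)

```text
clock: 58.72
eef_pos: [0.4928, 0.3678, 0.0269]
ee_rot: [0.0, -0.011, 1.0, 0.0]
force: [-0.9, 1.0, 0.3]
finger_gap: 0.0806
```

```bash
python3 -c "
from h import *
plan(493.9,366.4,24,91.1,raw=True)"
```

```text
t 58.73 at [492.8 367.8  26.9] phi 91.3 gap 80.6 F [-0.9  1.   0.3]
1 -1.1 -1.4 2.9 0.2
```

Emit:
apply_moves(
  rows="-1 -1.5 1.5 0.2; 0 0 0 0; 0 0 0 0; 0 0 0 0; 0 0 0 0",
  gripper=-1,
  grip_force=20,
)

```text
clock: 59.35
eef_pos: [0.4938, 0.3663, 0.025]
ee_rot: [-0.0, -0.009, 1.0, 0.0]
force: [-0.3, -0.1, -0.5]
finger_gap: 0.0509
```

Emit:
apply_moves(
  rows="0 0 0 0; 0 0 0 0; 0 0 0 0; 0 0 0 0; 0 0 0 0",
)

```text
clock: 59.98
eef_pos: [0.4937, 0.3663, 0.025]
ee_rot: [-0.0, -0.009, 1.0, 0.0]
force: [0.5, 1.0, -0.7]
finger_gap: 0.0511
```

Emit:
apply_moves(
  rows="0 0 -5 0; 0 0 -30 0; 0 0 -50 0; 0 0 -35 0; 0 0 0 0",
)

```text
clock: 60.6
eef_pos: [0.4954, 0.3674, 0.1482]
ee_rot: [0.002, -0.009, 1.0, 0.002]
force: [0.3, 0.2, -3.0]
finger_gap: 0.0508
```

```bash
python3 -c "
from h import *
plan(589.1,13.4,145,91.1,raw=True)"
```

```text
t 60.60 at [495.4 367.4 148.2] phi 91.1 gap 50.8 F [ 0.3  0.2 -3. ]
7 -12.5 -50.8 0.5 -0.0; -12.5 -50.8 0.5 -0.0; -12.5 -50.8 0.5 -0.0; -12.4 -50.8 0.5 -0.0; -12.4 -50.8 0.5 -0.0; -12.4 -50.8 0.5 -0.0; -12.4 -50.8 0.5 -0.0
```

Emit:
apply_moves(
  rows="-9 -30 0 0; -14 -58 0 0; -14 -58 0 0; -14 -58 0 0; -14 -58 0 0",
)

```text
clock: 61.22
eef_pos: [0.5624, 0.1032, 0.143]
ee_rot: [-0.002, -0.009, 1.0, -0.0]
force: [1.3, -0.3, -3.3]
finger_gap: 0.0513
```

Emit:
apply_moves(
  rows="-14 -58 0 0; -9 -33 0 0; 0 0 0 0; 0 0 20 0; 0 0 20 0",
)

```text
clock: 61.85
eef_pos: [0.5869, 0.0163, 0.1031]
ee_rot: [-0.001, -0.01, 1.0, 0.0]
force: [-0.0, 0.9, -2.8]
finger_gap: 0.0508
```

Emit:
apply_moves(
  rows="0 0 20 0; 0 0 0 0; 0 0 0 0; 0 0 0 0; 0 0 0 0",
)

```text
clock: 62.48
eef_pos: [0.5887, 0.015, 0.0857]
ee_rot: [0.001, -0.009, 1.0, 0.0]
force: [0.2, 0.7, -2.4]
finger_gap: 0.051
```

```bash
python3 -c "
from h import *
plan(589.1,13.4,34,91.1,raw=True)"
```

```text
t 62.48 at [588.7  15.   85.7] phi 91.1 gap 51.0 F [ 0.2  0.7 -2.4]
1 -0.4 -1.7 51.7 -0.0
```

Emit:
apply_moves(
  rows="0 -1.5 15 0; 0 0 20 0; 0 0 8 0; 0 0 0 0; 0 0 0 0",
)

```text
clock: 63.1
eef_pos: [0.5888, 0.0134, 0.0424]
ee_rot: [0.0, -0.009, 1.0, 0.0]
force: [0.1, 0.5, -1.9]
finger_gap: 0.0512
```

Emit:
apply_moves(
  rows="0 0 0 0; 0 0 0 0; 0 0 0 0; 0 0 0 0; 0 0 0 0",
)

```text
clock: 63.72
eef_pos: [0.5883, 0.0134, 0.042]
ee_rot: [-0.0, -0.009, 1.0, 0.0]
force: [0.0, 0.3, -2.0]
finger_gap: 0.051
```

```bash
python3 -c "
from h import *
plan(589.1,13.4,34,91.1,raw=True)"
```

```text
t 63.73 at [588.3  13.4  42. ] phi 91.1 gap 51.0 F [ 0.   0.3 -2. ]
1 -0.8 -0.0 8.0 -0.0
```

Emit:
apply_moves(
  rows="-0.5 0 4 0; 0 0 3 0; 0 0 0.5 0; 0 0 0 0; 0 0 0 0",
)

```text
clock: 64.35
eef_pos: [0.5889, 0.0134, 0.0346]
ee_rot: [0.0, -0.009, 1.0, 0.0]
force: [-0.0, 0.4, -2.4]
finger_gap: 0.0508
```

Emit:
apply_moves(
  rows="0 0 0.5 0; 0 0 0 0; 0 0 0.5 0; 0 0 0 0; 0 0 0 0",
)

```text
clock: 64.97
eef_pos: [0.5888, 0.0134, 0.034]
ee_rot: [0.0, -0.009, 1.0, 0.0]
force: [-2.8, 0.2, 3.2]
finger_gap: 0.0511
```

Emit:
apply_moves(
  rows="0 0 0 0; 0 0 0 0; 0 0 0 0; 0 0 0 0; 0 0 0 0",
  gripper=0.75,
)

```text
clock: 65.6
eef_pos: [0.5888, 0.0134, 0.0335]
ee_rot: [-0.0, -0.009, 1.0, 0.0]
force: [0.4, -0.7, -0.0]
finger_gap: 0.0758
```

Emit:
apply_moves(
  rows="0 0 -15 0; 0 0 -50 0; 0 0 -45 0; 0 25 -5 0; 1 50 0 0",
  gripper=0.3,
)

```text
clock: 66.22
eef_pos: [0.5879, 0.0864, 0.1512]
ee_rot: [0.002, -0.006, 1.0, -0.0]
force: [1.7, 0.6, -0.8]
finger_gap: 0.0566
```

```bash
python3 -c "
from h import *
plan(575.4,377.5,140,91.0,raw=True)"
```

```text
t 66.22 at [587.9  86.4 151.2] phi 90.7 gap 56.6 F [ 1.7  0.6 -0.8]
6 1.5 48.5 1.9 -0.0; 1.4 48.5 1.9 -0.0; 1.4 48.5 1.9 -0.0; 1.3 48.5 1.9 -0.0; 1.3 48.5 1.9 -0.0; 1.3 48.5 1.9 -0.0
```

Emit:
apply_moves(
  rows="2 55 1 0; 2 58 1 0; 2 58 1 0; 1 58 1 0; 1 45 1 0",
)

```text
clock: 66.85
eef_pos: [0.5727, 0.3654, 0.1448]
ee_rot: [0.0, -0.01, 1.0, 0.001]
force: [1.0, 0.5, 0.3]
finger_gap: 0.0565
```

Emit:
apply_moves(
  rows="0 0 0 0; 0 0 0 0; 0 0 0 0; 0 0 0 0; 0 0 0 0",
)

```text
clock: 67.47
eef_pos: [0.5736, 0.3614, 0.1438]
ee_rot: [0.0, -0.009, 1.0, 0.0]
force: [-0.5, 0.1, 0.0]
finger_gap: 0.0563
```

```bash
python3 -c "
from h import *
plan(575.4,377.5,54.5,91.0,raw=True)"
```

```text
t 67.47 at [573.6 361.4 143.8] phi 91.0 gap 56.3 F [-0.5  0.1  0. ]
2 -1.0 8.0 44.6 -0.0; -1.0 8.0 44.6 -0.0
```

Emit:
apply_moves(
  rows="-2 16 0 0; 0 0 30 0; 0 0 35 0; 0 0 28 0; 0 0 0 0",
)

```text
clock: 68.1
eef_pos: [0.5731, 0.3784, 0.0479]
ee_rot: [-0.002, -0.01, 1.0, -0.001]
force: [0.3, -0.2, 0.6]
finger_gap: 0.0563
```

Emit:
apply_moves(
  rows="0 0 0 0; 0 0 0 0; 0 0 0 0; 0 0 0 0; 0 0 0 0",
)

```text
clock: 68.72
eef_pos: [0.5751, 0.3782, 0.0508]
ee_rot: [0.0, -0.009, 1.0, 0.0]
force: [-0.3, -0.6, 0.7]
finger_gap: 0.0566
```

```bash
python3 -c "
from h import *
plan(575.4,377.5,50,91.0,raw=True)"
```

```text
t 68.72 at [575.1 378.2  50.8] phi 91.1 gap 56.6 F [-0.3 -0.6  0.7]
1 -0.3 -0.7 0.8 0.1
```

Emit:
apply_moves(
  rows="0 -0.7 0 0; 0 0 0 0; 0 0 0 0; 0 0 0 0; 0 0 0 0",
  gripper=-1,
  grip_force=40,
)

```text
clock: 69.35
eef_pos: [0.575, 0.3776, 0.0505]
ee_rot: [0.0, -0.009, 1.0, 0.0]
force: [-0.1, -0.0, -0.4]
finger_gap: 0.0189
```

Emit:
apply_moves(
  rows="0 0 0 0; 0 0 0 0; 0 0 0 0; 0 0 0 0; 0 0 0 0",
)

```text
clock: 69.97
eef_pos: [0.575, 0.3777, 0.0505]
ee_rot: [-0.0, -0.009, 1.0, 0.0]
force: [-0.3, 0.6, -1.2]
finger_gap: 0.0189
```

Emit:
apply_moves(
  rows="0 0 -5 0; 0 0 -30 0; 0 0 -45 0; 0 0 -30 0; 0 0 0 0",
)

```text
clock: 70.6
eef_pos: [0.5764, 0.3782, 0.1631]
ee_rot: [0.002, -0.009, 1.0, 0.001]
force: [-1.0, 0.8, -4.8]
finger_gap: 0.0188
```

```bash
python3 -c "
from h import *
plan(586.8,109,160,91.1,raw=True)"
```

```text
t 70.60 at [576.4 378.2 163.1] phi 91.0 gap 18.8 F [-1.   0.8 -4.8]
5 -1.1 -53.9 0.6 -0.0; -1.1 -53.9 0.6 -0.0; -1.1 -53.9 0.6 -0.0; -1.1 -53.9 0.6 -0.0; -1.1 -53.9 0.6 -0.0
```

Emit:
apply_moves(
  rows="-1 -30 0 0; -1 -55 0 0; -1 -60 0 0; -1 -60 0 0; -2 -40 0 0",
)

```text
clock: 71.22
eef_pos: [0.5839, 0.128, 0.1581]
ee_rot: [-0.002, -0.007, 1.0, -0.001]
force: [-0.1, 0.7, -4.1]
finger_gap: 0.0193
```

Emit:
apply_moves(
  rows="-1 -21 0 0; 0 0 20 0; 0 0 40 0; 0 0 25 0; 0 0 0 0",
)

```text
clock: 71.85
eef_pos: [0.5841, 0.1127, 0.0724]
ee_rot: [-0.004, -0.01, 1.0, -0.0]
force: [-0.3, -0.4, -3.7]
finger_gap: 0.0185
```

Emit:
apply_moves(
  rows="0 0 0 0; 0 0 0 0; 0 0 0 0; 0 0 0 0; 0 0 0 0",
)

```text
clock: 72.47
eef_pos: [0.5871, 0.1117, 0.0758]
ee_rot: [0.0, -0.009, 1.0, 0.0]
force: [-0.4, -0.4, -3.5]
finger_gap: 0.0193
```

```bash
python3 -c "
from h import *
plan(586.5,109,59.5,91.1,raw=True)"
```

```text
t 72.47 at [587.1 111.7  75.8] phi 91.1 gap 19.3 F [-0.4 -0.4 -3.5]
1 0.6 -2.7 16.3 -0.0
```

Emit:
apply_moves(
  rows="0.5 -2.7 4 0; 0 0 8 0; 0 0 3 0; 0 0 0 0; 0 0 0 0",
)

```text
clock: 73.1
eef_pos: [0.5866, 0.1091, 0.0605]
ee_rot: [0.0, -0.009, 1.0, 0.0]
force: [0.1, -0.4, -3.1]
finger_gap: 0.0188
```

Emit:
apply_moves(
  rows="0 0 0.5 0; 0 0 0 0; 0 0 0.5 0; 0 0 0 0; 0 0 0 0",
)

```text
clock: 73.72
eef_pos: [0.5865, 0.109, 0.0595]
ee_rot: [0.0, -0.009, 1.0, 0.0]
force: [-0.4, -0.1, -4.3]
finger_gap: 0.0186
```

Emit:
apply_moves(
  rows="0 0 0.5 0; 0 0 0 0; 0 0 0.5 0; 0 0 0 0; 0 0 0 0",
)

```text
clock: 74.35
eef_pos: [0.5869, 0.109, 0.0595]
ee_rot: [0.0, -0.009, 1.0, 0.0]
force: [-2.6, -1.4, 4.0]
finger_gap: 0.019
```

Contact. Release, lift straight up, and clear the view toward +y.

Emit:
apply_moves(
  rows="0 0 0 0; 0 0 0 0; 0 0 0 0; 0 0 0 0; 0 0 0 0",
  gripper=0.1,
)

```text
clock: 74.97
eef_pos: [0.5865, 0.109, 0.0584]
ee_rot: [-0.0, -0.009, 1.0, 0.0]
force: [0.7, 0.8, -0.5]
finger_gap: 0.0469
```

Emit:
apply_moves(
  rows="0 0 -15 0; 0 0 -50 0; 0 0 -45 0; 10 30 0 0; 20 50 0 0",
)

```text
clock: 75.6
eef_pos: [0.5566, 0.1872, 0.1708]
ee_rot: [0.002, -0.007, 1.0, 0.0]
force: [0.9, 1.5, -0.3]
finger_gap: 0.048
```

Emit:
apply_moves(
  rows="20 55 0 0; 20 55 0 0; 20 50 0 0; 10 30 0 0; 0 0 0 0",
)

```text
clock: 76.22
eef_pos: [0.4797, 0.3806, 0.1695]
ee_rot: [0.0, -0.012, 1.0, 0.001]
force: [0.1, 0.4, -0.5]
finger_gap: 0.0479
```

```bash
python3 - <<'E'
from h import *
s=Cam('scene');t=Cam('top')
cv2.imwrite('pics/z1.png',t.im[:,:,::-1]); crop(s.im,150,140,410,265,3,'z2.png'); crop(t.im,225,140,385,230,5,'z3.png')
print(t.plane((262,184.3),.102))
h=cv2.cvtColor(t.im,cv2.COLOR_RGB2HSV).astype(int); S,V=h[...,1],h[...,2]
def big(m): 
    n,l,st,_=cv2.connectedComponentsWithStats(m.astype(np.uint8)); return (l==1+np.argmax(st[1:,4]))
def box(x0,y0,x1,y1):
    b=np.zeros((400,640),bool); b[y0:y1,x0:x1]=1; return b
m=cv2.morphologyEx((box(328,170,362,200)&(S<40)&(V>110)).astype(np.uint8),cv2.MORPH_CLOSE,np.ones((5,5)))
cs,_=cv2.findContours(big(m).astype(np.uint8),0,2); print("block",cv2.minAreaRect((t.plane(cs[0][:,0],.088)[:,:2]*1000).astype(np.float32)))
cs,_=cv2.findContours(big(box(290,165,320,200)&(V>120)&(S<60)).astype(np.uint8),cv2.RETR_CCOMP,cv2.CHAIN_APPROX_NONE)
for k in cs:
    if len(k)>12: print("bottle",cv2.fitEllipse(k))
c=big(box(250,170,282,205)&(V>120)&(S<40)); print("hold",c.sum(),np.argwhere(c).mean(0)[::-1])
print(bot.get_state()["clock"],bot.get_state()["force"])
E
```

```text
[[0.58722793 0.11043449 0.102     ]]
block ((591.2803344726562, -80.51176452636719), (38.53374481201172, 49.257965087890625), 2.353961944580078)
bottle ((304.5028991699219, 185.41021728515625), (21.338783264160156, 21.856853485107422), 146.36001586914062)
bottle ((304.7951965332031, 183.55413818359375), (14.807045936584473, 15.497842788696289), 36.70104217529297)
hold 120 [263.24166667 186.91666667]
76.325 [-0.42668975  0.21035114 -0.08023444]
```

View pics/z1.png

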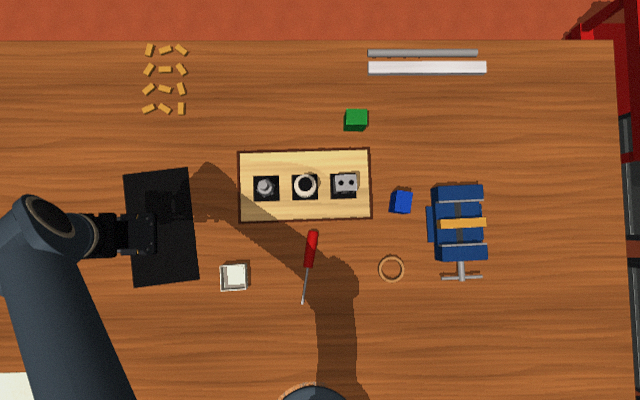

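View pics/z2.png

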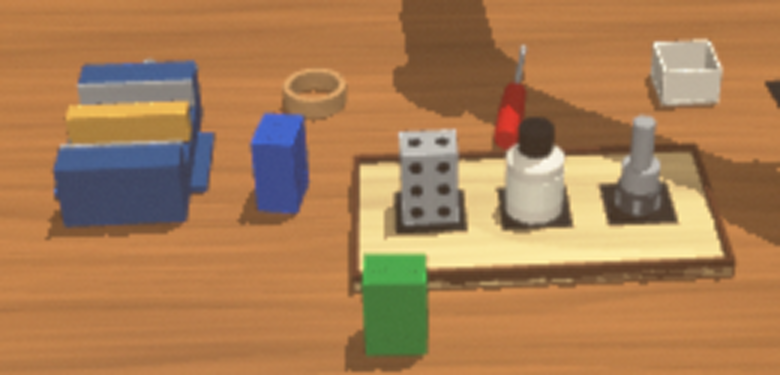

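All three are back within about 1 mm of their starting measurements, the bar is centred in the vise, and the bystanders are where they were. The top view also shows nothing else changed. Handing in.

```bash
python3 -c "
from bench import bot
print(bot.close_job())"
```

```text
the job is handed in; nothing more can be done
None
```

The job is done and handed in at about 76 s. I parked the holder, bottle and block upright on the mat, laid the bar in the vise, then put the block, bottle and holder back on their own tray places.

**Last checks:**
- **Bar:** it lies at (495.0, −359.2) mm with yaw 1.8°. The measured vise centre is (495, −358.8) mm with yaw 1.8°.
- **Block:** it is about 1 mm from its starting measurement, with yaw measured at 2.4° now against 3.5° at the start.
- **Holder and bottle:** both are upright. The holder is at its starting pixels and the bottle within half a pixel, about 1 mm.
- **Bystanders:** by eye in the final pictures, the screwdriver, tub and tape look unmoved. I did not measure them.

**What went wrong and was mended:**
- **First holder grasp:** I lifted before the slow fingers had closed. A picture showed the holder still in place.
- **First bar grasp:** the fingers closed just above the bar, because the tips appear about 20 mm higher than the reported TCP. I regrasped lower, and a picture showed the bar had not moved.

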